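Pack the field-repair case under its half-open lid

TASK

Pack the orange field-repair case: lay the 9 V block cell, the clear tube of solder and the black terminal block each fully down in its own fitted nest (the cell has to be pushed back against its spring keeper before it will go down behind the front stop), then close the lid fully. The lid's hinge stops it part way open over the nests, so work in under it. Leave the multimeter, red screwdriver and cutters where they lie.

Things in the scene. Friction and masses are not known exactly. Their poses are not given: they have to be found in the camera images.
- case: orange moulded carrying case, fixed to the bench, 150 mm deep (its x, away from the robot) by 252 mm wide (its y) and 32 mm high to the rim, walls 4 mm; origin at the centre of its underside. Three lift-out inserts, each 141 mm in x by 80 mm in y, lie side by side in it at y = -81, 0 and +81 mm, in any order, their axes parallel to the case's; the pocket floors stand 7 mm above the bench
- case_lid (a joint): angle of the case's lid: 0 is shut, it opens upward to a stop at 1.10 rad and a stiff friction hinge holds it at any angle (about 3 N at its front edge moves it). The lid is a flat orange tray, 150 by 252 mm and 12 mm thick, hinged on the case's far rim; half open it leans out over the nests
- lid_hinge (a point): middle of the lid's hinge line, on the case's far rim, 32 mm above the bench; axes parallel to the case's; the hinge turns about y
- lid_lip (a point): middle of the black finger lip, 60 mm wide, at the lid's free edge (154 mm from the hinge line, 8 mm from the lid's lower rim toward its outside); x points from the lip to the hinge, z out of the lid's outer face, which lies 4 mm further out
- cell_nest_seat (a point): nest of the cell: point on the pocket floor below the middle of a seated cell; x along the cell, away from the robot, z up. Low foam 10 mm high surrounds the pocket, 29 mm wide; the front stop stands at x = -23 mm. A slot open to the insert's sides, x = -20 to +22 mm, takes the fingers down to the floor. The pocket's far end is the keeper
- keeper_face (a point): top middle of the front face of the white spring keeper, 25 mm wide, top 25.5 mm above the pocket floor. At rest the face stands at x = +16.5 mm in the nest, leaving 39.5 mm to the front stop, less than the cell's 45 mm. It slides back in x by at most 8.5 mm (about 2 N at first, 6 N at the end): press it back with the cell held above the foam, then lower the cell
- tube_nest_seat (a point): nest of the solder tube: middle of the pocket floor; x along the pocket, z up. The pocket is 104.5 by 27 mm in 10 mm high foam, with a finger slot across it at x = -20 to +22 mm
- block_nest_seat (a point): nest of the terminal block: middle of the pocket floor; x along the pocket, z up. The pocket is 53.5 by 22.5 mm in 10 mm high foam, with a finger slot across it at x = -20 to +22 mm
- cell: green and yellow 9 V block cell lying on its side, 26 mm wide (its x), body 45 mm long (its y, terminals to +y), 17 mm high; origin on the underside, z up. It may lie either way round in its nest
- cell_mid (a point): middle of the cell's underside; axes as the cell's
- solder_tube: clear tube of solder with a green label, 24 mm in diameter, about 100 mm long, lying along its y; it may roll; origin near the middle, on the underside. It may lie either way round
- tube_mid (a point): the middle of the solder tube, on its axis; y along the tube
- terminal_block: black terminal block, 19 mm wide (its x), 50 mm long (its y), 15 mm high; origin on the underside, z up. It may lie either way round
- block_mid (a point): middle of the terminal block's underside; axes as the block's
- multimeter: lime multimeter, 138 x 70 x 47 mm, bystander; origin on the underside
- screwdriver_red: red screwdriver, 151 mm long along its y, bystander
- flush_cutters: yellow cutters, 118 mm long along their y, bystander
Mind the look-alikes: they are no part of the job. What is shaped like the terminal_block but brown is not meant.

How it is judged (in metres and radians):
On the way:
1. the cell, the solder tube and the terminal block all lie down in their own nests (x of cell_mid in the frame of cell_nest_seat between -0.004 and 0.003 m and y of cell_mid in the frame of cell_nest_seat between -0.004 and 0.004 m and z of cell_mid in the frame of cell_nest_seat between -0.003 and 0.003 m and angle between the y axis of cell and the x axis of cell_nest_seat, either way round below 0.12 rad and angle between each of cell, terminal_block's own z axis and vertical below 0.1 rad and x of tube_mid in the frame of tube_nest_seat between -0.005 and 0.005 m and y of tube_mid in the frame of tube_nest_seat between -0.005 and 0.005 m and z of tube_mid in the frame of tube_nest_seat between 0.008 and 0.0155 m and angle between the y axis of solder_tube and the x axis of tube_nest_seat, either way round below 0.12 rad and x of block_mid in the frame of block_nest_seat between -0.004 and 0.004 m and y of block_mid in the frame of block_nest_seat between -0.004 and 0.004 m and z of block_mid in the frame of block_nest_seat between -0.003 and 0.003 m and angle between the y axis of terminal_block and the x axis of block_nest_seat, either way round below 0.15 rad), for 0.2 s.
At the end, for the whole second after the job is handed in: The cell lies in its nest between front stop and keeper (middle within 4 mm of the seat, underside within 3 mm of the floor, level), the solder tube and the terminal block lie along their own nests (middle within 5 and 4 mm, down on the floor), all at rest, and the lid is shut to within 0.03 rad (all of step 1 and linear speed of each of cell, solder_tube, terminal_block below 0.02 m/s and value of joint case_lid below 0.03 rad); the robot touches nothing.
It fails at once if the multimeter, screwdriver or cutters moved more than 25 mm (distance of any of multimeter, screwdriver_red, flush_cutters from where it was at the start of the episode above 0.025 m).
It also fails if it takes over 72 s, if anything falls off the work surface, if the arm or the gripper's body presses on something with over 40 N, if the wrist force passes 120 N, or if a joint passes its speed limit or range.

ROBOT

A 6-joint arm with a two-finger parallel gripper is mounted at the origin on a cart in front of the work surface, level with it; the furniture and walls round the work are solid. World frame = base frame: x ahead of the robot, y to its left, z up, the work surface at z = 0. Lengths are in mm, angles in degrees, forces in N, time in s.
With the tool pointing down it reaches from about 300 to 850 mm from the base axis. Payload 4.2 kg.
Tool frame: the origin (TCP) lies on the centre line of the jaws, within the pads' length; the fingertips stand 14 mm ahead of it and the grasp point (between the pads) lies 5 mm behind it; z points along the fingers, y is the line along which they close (so a half turn about z gives the same grasp; the last joint's range is limited). The gripper opens to 91 mm and grips with 3 to 60 N. Pads are 32 mm wide; open, the fingers measure 118 mm over their backs; the gripper's body (76 mm by 178 mm) begins 60 mm behind the grasp point.
Start: joints at [-1.146, 18.312, 89.639, -0, 72.044, -1.146], TCP at [575.015, 0, 227.976] pointing down, gripper open.
Joint ranges: [-177.97, 177.97], [-48.28, 115.42], [12.27, 149.76], [-77.06, 257.06], [2.81, 150.46], [-146.56, 146.56]. Speed limits (degrees/s): [147.25, 147.25, 180, 180, 180, 180].

INTERFACE

Orientations are given as [roll, pitch, yaw] about the fixed x, y, z axes, in that order (R = Rz(yaw) Ry(pitch) Rx(roll)).
In Python, from workcell import * gives the robot as it stands. The module is installed in compiled form; this text tells all that it offers.
- The arm moves only by the shell command python3 -m crank 'ROWS' [FORCE]. ROWS is JSON, a list of rows, each an object of numbers: "grip": the finger opening in m, from 0 to 0.0912; "x", "y", "z": the shift along the tool's x, y, z in m; "yaw": the turn about the tool's z in rad. In form: [{"grip": .., "x": .., "y": .., "z": .., "yaw": ..}, ...]. A call has exactly 5 rows; each row is the pose to reach, as a shift and turn from the pose commanded when the call began, along the tool's axes at that moment; what a row does not reach only later rows make up. A row lasts 1/12 s, in which the tool goes at most 41.7 mm and 7.16 degrees, less where a joint would pass 70% of its speed; a pose out of reach is approached as far as the arm can. A call with a gripper value outside its range is refused whole. The fingers move at their own pace and stop on an object; FORCE is the grip in N (left out, the last holds). Time passes only in rows, so rows that repeat a pose let the fingers close, or fill a call up. It gives the time, the measured TCP pose, the force, the opening and the grip force at its end, in the units of the state.
- state(): the state, without advancing time (a new reading comes with each control period).
- grab_frame(name): name is "scene" or "side" or "wrist"; returns the picture (480x640x3 uint8, red, green, blue); there is no depth.
- camera_model(name): a dict with "intrinsics" (3x3 intrinsics, pixels), "R" (3x3) and "t" (3): a world point X has camera coordinates R X + t. Camera axes: x right, y down, z forward; pixel columns grow to the right and rows downward; lengths in mm; the calibration is good to about 2 mm. The wrist camera is an equidistant fisheye: a pixel r from the principal point sees the ray r / f radians off the axis. A picture is of the moment at which its call begins: read the wrist's pose just before it. camera_model takes no time and is no camera call; for the wrist camera it gives the pose at the moment of the call.
- job_done(): hands the job in; it is judged then, once.
The state is a dict: "time_s": time; "qpos": joint angles; "qvel": joint speeds; "effort": joint torques, N m; "ee_pos": TCP position; "ee_rot": TCP orientation; "force": force on the tool from outside, world axes, zero at the start; "torque": the same for the moment, N m; "gripper_width": finger opening in mm; "gripper_force": force on a finger pad.
Only numpy, scipy, OpenCV 4.12 (cv2) and the standard library are available. Lean on these libraries where they do the work, as an engineer would, in place of code of your own. Each camera call takes 0.05 s, during which the arm holds its last target. There are 200 camera calls.

## Working session

There is one attempt and no reset: what is moved stays moved. The work goes in short steps, Python scripts to look and compute and a shell command to move; the robot and the scene stay as the last step left them, time stands still between calls to the robot, and variables do not carry over. Pictures are saved under pics/ and viewed, at most 10 in all, crops included, and the job is handed in when it is done.

```bash
mkdir -p pics; python3 - <<'E'
from workcell import *
import cv2, numpy as np
print(state())
for n in ("scene","side","wrist"):
    m=camera_model(n); f=grab_frame(n); cv2.imwrite(f"pics/{n}0.png",f[:,:,::-1]); np.save(f"pics/{n}0.npy",f)
    print(n,np.round(m["intrinsics"],1).tolist(),np.round(m["R"],3).tolist(),np.round(m["t"],1).tolist())
E
```

```text
{'time_s': 0.0, 'qpos': array([-1.14289879e+00,  1.83526772e+01,  8.97054225e+01, -1.68057921e-03,
        7.20425137e+01, -1.14462548e+00]), 'qvel': array([ 0.06894161, -0.00984559,  0.07182813,  0.02184326,  0.02772699,
        0.05046165]), 'effort': array([-5.01459035e-04, -4.12465632e+01, -2.31973493e+01,  7.28826877e-02,
        4.58198413e-02, -1.41870069e-04]), 'ee_pos': array([5.74535478e+02, 3.13324730e-02, 2.27116524e+02]), 'ee_rot': array([-1.79899375e+02, -4.12387589e-04,  9.00022459e+01]), 'force': array([-0.82231861, -0.49268859, -0.23167574]), 'torque': array([ 0.0234509 , -0.02955642, -0.05205903]), 'gripper_force': 0.0, 'gripper_width': 91.31175653348552}
scene [[466.4, 0.0, 315.1], [0.0, 466.4, 232.3], [0.0, 0.0, 1.0]] [[0.996, -0.084, 0.005], [-0.029, -0.398, -0.917], [0.079, 0.914, -0.399]] [-572.4, 92.4, 1094.2]
side [[515.4, 0.0, 321.5], [0.0, 515.4, 236.2], [0.0, 0.0, 1.0]] [[1.0, 0.022, 0.014], [0.024, -0.545, -0.838], [-0.01, 0.838, -0.545]] [-562.2, 47.1, 1363.4]
wrist [[371.6, 0.0, 324.6], [0.0, 371.6, 249.7], [0.0, 0.0, 1.0]] [[1.0, -0.001, -0.003], [-0.0, -0.968, 0.249], [-0.003, -0.249, -0.968]] [-573.5, -28.0, 391.8]
```

View pics/scene0.png

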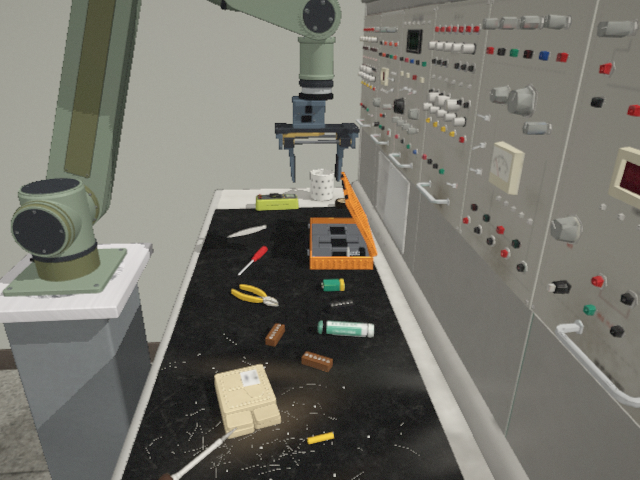

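View pics/wrist0.png

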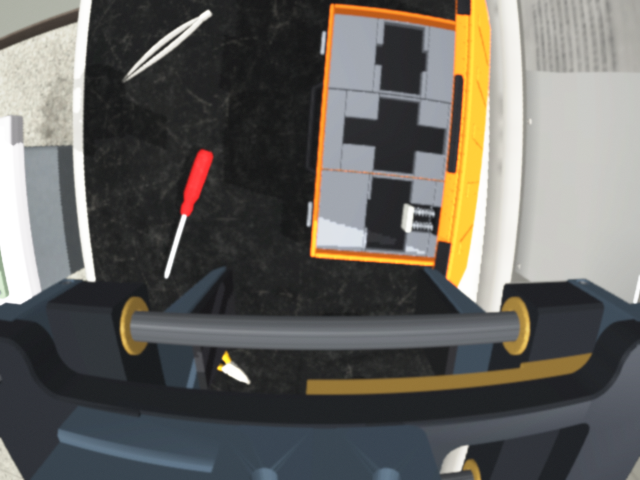

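View pics/side0.png

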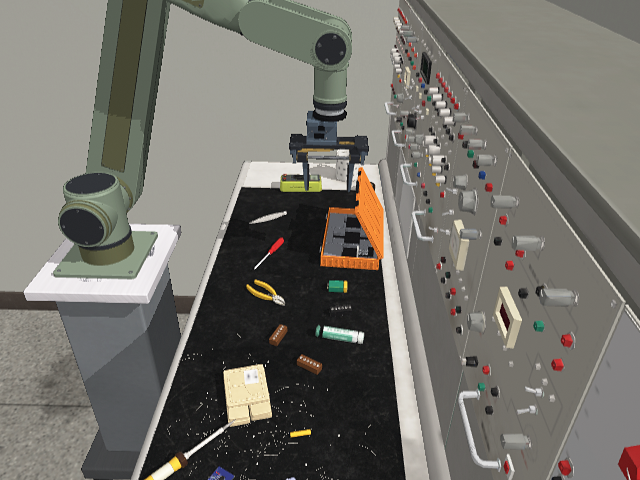

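The scene and side views show the case (scene 340,245) with its lid half open. South of it are the cell (333,285), the black block (342,303), the tube (346,328) and the brown decoys. The wrist view shows three nests: near (keeper at 418,218), middle long (tube), far short (block).

```bash
cat > h.py <<'E'
import numpy as np, cv2
from workcell import *
def ray(m,px,fish=False):
    K=m["intrinsics"]; R=np.array(m["R"]); t=np.array(m["t"])
    d=np.array([(px[0]-K[0][2])/K[0][0],(px[1]-K[1][2])/K[1][1]])
    if fish:
        th=np.hypot(*d); v=np.array([*(d/max(th,1e-9)*np.sin(th)),np.cos(th)])
    else: v=np.array([*d,1.])
    v=R.T@v; return -R.T@t, v/np.linalg.norm(v)
def onz(m,px,z,fish=False):
    c,v=ray(m,px,fish); return c+v*(z-c[2])/v[2]
def tri(r1,r2):
    (c1,v1),(c2,v2)=r1,r2
    s=np.linalg.lstsq(np.c_[v1,-v2],c2-c1,rcond=None)[0]
    p,q=c1+s[0]*v1,c2+s[1]*v2; return (p+q)/2,np.linalg.norm(p-q)
def blobs(f,lo,hi,amin=30):
    h=cv2.cvtColor(f,cv2.COLOR_RGB2HSV); k=cv2.inRange(h,lo,hi)
    n,l,s,c=cv2.connectedComponentsWithStats(k)
    return [(c[i].round(1).tolist(),s[i].tolist()) for i in range(1,n) if s[i][4]>=amin],k
def snap(name,tag):
    m=camera_model(name); f=grab_frame(name); np.save(f"pics/{tag}.npy",f); import pickle; pickle.dump(m,open(f"pics/{tag}.pkl","wb"))
    cv2.imwrite(f"pics/{tag}.png",f[:,:,::-1]); return m,f
E
python3 - <<'E'
from h import *
M={n:camera_model(n) for n in("scene","side","wrist")}
F={n:np.load(f"pics/{n}0.npy") for n in M}
for n in("scene","side"):
    b,_=blobs(F[n],(60,120,40),(90,255,255)); print(n,"green",[(x,s[:5]) for x,s in b])
w=M["wrist"]
c,_=ray(w,(320,240),True); print("cam",c)
print("case rim corners z32",[onz(w,p,32,True).round(0).tolist() for p in((331,4),(312,256),(437,263))])
print("lip ends (z~165)",[onz(w,p,165,True).round(0).tolist() for p in((459,76),(455,172))])
print("keeper",onz(w,(405,218),32,True).round(0), "slots floor",[onz(w,p,7,True).round(0).tolist() for p in((368,220),(407,240),(343,145),(447,145),(377,55),(426,55))])
for n in("scene","side"):
    print(n,[(k,onz(M[n],p,8).round(0).tolist()) for k,p in dict(scene=dict(cell=(333,285),block=(342,303),tube=(346,328)),side=dict(cell=(338,286),block=(341,308),tube=(340,334)))[n].items()])
E
```

```text
scene green [([513.7, 52.1], [510, 49, 8, 7, 47]), ([330.8, 284.6], [323, 279, 16, 13, 185]), ([589.1, 309.3], [584, 305, 11, 10, 92])]
side green [([470.3, 153.3], [468, 150, 6, 7, 35]), ([335.6, 285.6], [328, 280, 16, 13, 172]), ([538.5, 325.6], [534, 321, 10, 10, 84]), ([481.0, 386.3], [478, 383, 7, 8, 46])]
cam [574.561725    70.01370165 385.09511107]
case rim corners z32 [[580.0, 223.0, 32.0], [561.0, -27.0, 32.0], [689.0, -35.0, 32.0]]
lip ends (z~165) [[656.0, 123.0, 165.0], [654.0, 62.0, 165.0]]
keeper [652.  11.  32.] slots floor [[619.0, 4.0, 7.0], [661.0, -17.0, 7.0], [592.0, 81.0, 7.0], [701.0, 85.0, 7.0], [627.0, 177.0, 7.0], [679.0, 180.0, 7.0]]
scene [('cell', [604.0, -122.0, 8.0]), ('block', [613.0, -196.0, 8.0]), ('tube', [609.0, -284.0, 8.0])]
side [('cell', [605.0, -121.0, 8.0]), ('block', [611.0, -202.0, 8.0]), ('tube', [608.0, -287.0, 8.0])]
```

```bash
python3 -m crank '[{"grip":0.06,"x":-0.04,"y":0.004,"yaw":-0.12},{"grip":0.06,"x":-0.08,"y":0.008,"yaw":-0.24},{"grip":0.06,"x":-0.12,"y":0.012,"yaw":-0.36},{"grip":0.06,"x":-0.16,"y":0.016,"yaw":-0.48},{"grip":0.06,"x":-0.2,"y":0.02,"yaw":-0.6}]' 10
python3 -m crank '[{"grip":0.06,"yaw":-0.12},{"grip":0.06,"yaw":-0.24},{"grip":0.06,"yaw":-0.36},{"grip":0.06,"yaw":-0.48},{"grip":0.06,"yaw":-0.6}]'
python3 -m crank '[{"grip":0.06,"yaw":-0.12},{"grip":0.06,"yaw":-0.24},{"grip":0.06,"yaw":-0.37},{"grip":0.06,"yaw":-0.37},{"grip":0.06,"yaw":-0.37}]'
python3 -c "
from h import *
print(state()['ee_pos'],state()['ee_rot']); m,f=snap('wrist','w1'); print(ray(m,(320,240))[0])"
```

```text
[5.74650111e+02 2.98735647e-02 2.27330360e+02] [-1.79924484e+02 -1.96551616e-03  9.00020893e+01]
[574.561725    70.01370165 385.09511107]validation failed for argument at $[0]...
validation failed for argument at $[0]...
validation failed for argument at $[0]...
```

View pics/w1.png

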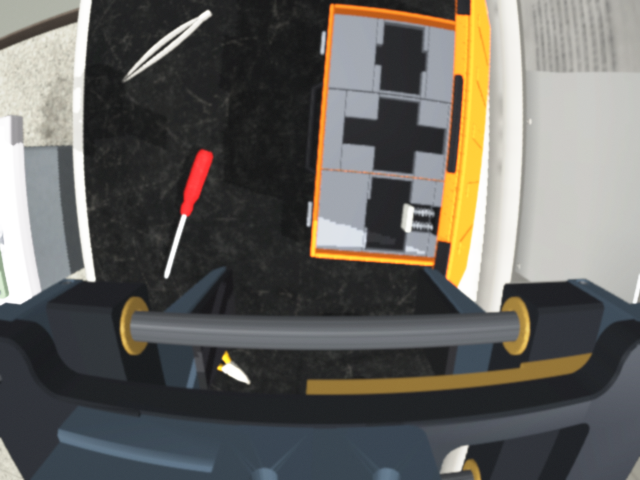

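The rows were refused because every row needs all five keys. The picture is unchanged, so I'll resend with full rows.

```bash
python3 -m crank '[{"grip":0.06,"x":-0.04,"y":0.004,"z":0,"yaw":-0.12},{"grip":0.06,"x":-0.08,"y":0.008,"z":0,"yaw":-0.24},{"grip":0.06,"x":-0.12,"y":0.012,"z":0,"yaw":-0.36},{"grip":0.06,"x":-0.16,"y":0.016,"z":0,"yaw":-0.48},{"grip":0.06,"x":-0.2,"y":0.02,"z":0,"yaw":-0.6}]' 10 &&
python3 -m crank '[{"grip":0.06,"x":0,"y":0,"z":0,"yaw":-0.12},{"grip":0.06,"x":0,"y":0,"z":0,"yaw":-0.24},{"grip":0.06,"x":0,"y":0,"z":0,"yaw":-0.36},{"grip":0.06,"x":0,"y":0,"z":0,"yaw":-0.48},{"grip":0.06,"x":0,"y":0,"z":0,"yaw":-0.6}]' &&
python3 -m crank '[{"grip":0.06,"x":0,"y":0,"z":0,"yaw":-0.12},{"grip":0.06,"x":0,"y":0,"z":0,"yaw":-0.24},{"grip":0.06,"x":0,"y":0,"z":0,"yaw":-0.37},{"grip":0.06,"x":0,"y":0,"z":0,"yaw":-0.37},{"grip":0.06,"x":0,"y":0,"z":0,"yaw":-0.37}]' &&
python3 -c "
from h import *
print(state()['ee_pos'],state()['ee_rot'],state()['qpos']); m,f=snap('wrist','w2'); print(ray(m,(320,240))[0])"
```

```text
time_s: 0.62
ee_pos: [594.7, -199.7, 227.9]
ee_rot: [180.0, -0.0, 124.5]
force: [0.3, 0.5, -1.3]
gripper_width: 61.6
gripper_force: 0.0
time_s: 1.03
ee_pos: [594.7, -198.4, 227.6]
ee_rot: [180.0, -0.0, 158.9]
force: [-0.3, 0.9, 0.2]
gripper_width: 60.1
gripper_force: 0.0
time_s: 1.45
ee_pos: [594.8, -198.1, 227.7]
ee_rot: [180.0, -0.0, 179.6]
force: [-1.2, -0.9, 0.9]
gripper_width: 59.8
gripper_force: 0.0
[ 594.77084245 -198.097774    227.74031001] [ 1.79987340e+02 -1.96646131e-02  1.79579000e+02] [-1.94751117e+01  2.30511104e+01  8.24088860e+01  5.75471109e-03
  7.45627240e+01 -1.09055643e+02]
[ 524.69713019 -197.44120149  385.53896356]
```

View pics/w2.png

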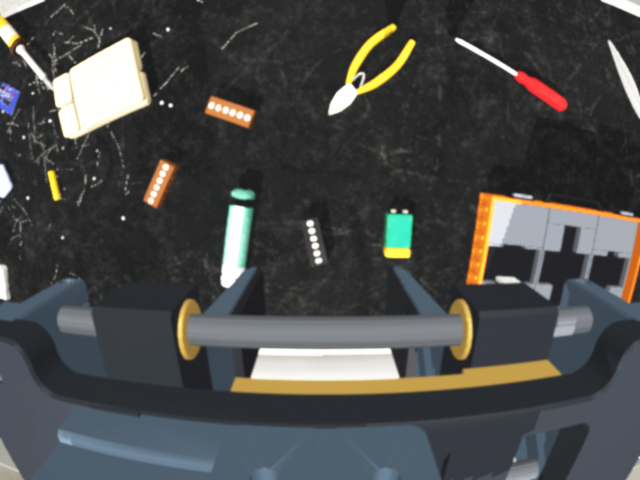

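The wrist view now shows the cell at (398,233) with its terminals toward the robot, the black block at (315,242), the tube at (238,238), the brown decoys at (158,183) and (230,112), and the case at right.

```bash
cat > meas.py <<'E'
from h import *
import pickle,sys
def und(tag,px,z): 
    m=pickle.load(open(f"pics/{tag}.pkl","rb")); return onz(m,px,z,True)
def rect(tag,k,roi,z):
    x0,y0,x1,y1=roi; q=np.zeros_like(k); q[y0:y1,x0:x1]=k[y0:y1,x0:x1]
    p=cv2.findNonZero(q)[:,0,:].astype(float)
    w=np.array([und(tag,a,z)[:2] for a in p]).astype(np.float32)
    (c,s,a)=cv2.minAreaRect(w); return np.round(c,1),np.round(s,1),round(a,1),len(p)
E
cat > m2.py <<'E'
from meas import *
t=sys.argv[1]; f=np.load(f"pics/{t}.npy"); h=cv2.cvtColor(f,cv2.COLOR_RGB2HSV)
g=cv2.inRange(h,(60,90,40),(95,255,255)); y=cv2.inRange(h,(18,150,90),(32,255,255)); w=cv2.inRange(h,(0,0,120),(180,60,255))
roiC=(375,200,425,265); roiT=(215,180,262,290); roiB=(300,212,330,270)
print("cell",rect(t,g|y,roiC,17)); print("cell top z0",rect(t,g|y,roiC,8))
print("tube",rect(t,g|w|cv2.inRange(h,(60,25,60),(95,255,255)),roiT,12))
print("blockdots",rect(t,w,roiB,15))
E
python3 m2.py w2; python3 - <<'E'
from h import *; import pickle
f=np.load("pics/w2.npy"); cv2.imwrite("pics/crop2.png",cv2.resize(np.hstack([f[170:310,200:440],f[170:310,440:640]])[:,:,::-1],None,fx=1.8,fy=3.6,interpolation=cv2.INTER_CUBIC))
E
```

```text
cell (array([ 603.9, -122.9]), array([30.9, 49.2]), 88.7, 1268)
cell top z0 (array([ 605.8, -121.1]), array([31.7, 50.4]), 88.7, 1268)
tube (array([ 608.7, -291.4]), array([ 28.4, 111.1]), 79.3, 2309)
blockdots (array([ 611.1, -209.1]), array([47.6,  8.8]), 11.4, 329)
```

```bash
python3 -m crank '[{"grip":0.05,"x":0.002,"y":0.015,"z":0.025,"yaw":0},{"grip":0.05,"x":0.004,"y":0.03,"z":0.05,"yaw":0},{"grip":0.05,"x":0.007,"y":0.05,"z":0.08,"yaw":0},{"grip":0.05,"x":0.01,"y":0.075,"z":0.118,"yaw":0},{"grip":0.05,"x":0.01,"y":0.075,"z":0.118,"yaw":0}]' && python3 - <<'E'
from meas import *
s=state(); print(s['ee_pos'],s['ee_rot'])
m,f=snap('wrist','w3'); cv2.imwrite("pics/v3.png",f[:,:,::-1])
E
```

```text
time_s: 1.92
ee_pos: [580.2, -119.2, 104.0]
ee_rot: [179.8, -0.7, 179.7]
force: [-1.5, 0.9, -0.6]
gripper_width: 49.9
gripper_force: 0.0
[ 580.22427743 -119.15108166  104.0001248 ] [179.75251065  -0.72656988 179.72740233]
```

View pics/w3.png

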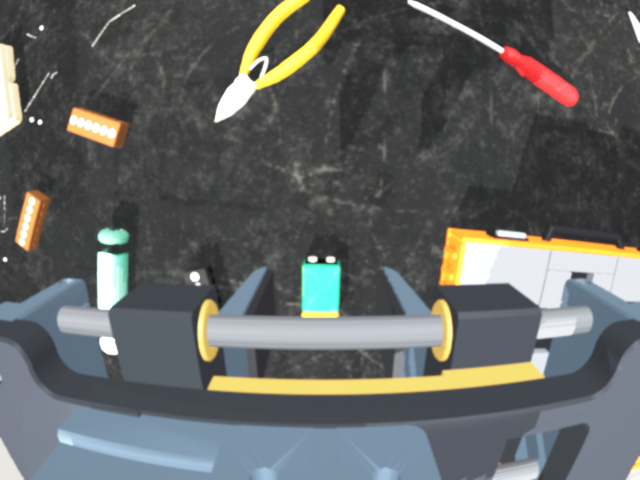

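The cell sits between the fingers at (321,288), its terminal end at row ~260. Next I'll triangulate its top edge and the case rim corner between the two wrist views.

```bash
python3 - <<'E'
from meas import *
M={t:pickle.load(open(f"pics/{t}.pkl","rb")) for t in("w2","w3")}
E={}
for t,roi in(("w2",(375,205,425,265)),("w3",(290,250,355,325))):
    f=np.load(f"pics/{t}.npy"); h=cv2.cvtColor(f,cv2.COLOR_RGB2HSV); g=cv2.inRange(h,(60,90,40),(95,255,255))
    x0,y0,x1,y1=roi; q=np.zeros_like(g); q[y0:y1,x0:x1]=g[y0:y1,x0:x1]
    p=cv2.findNonZero(q)[:,0,:]; x,y,w,hh=cv2.boundingRect(p)
    # left/right edges at mid row, top row
    r=[p[p[:,1]==k] for k in range(y,y+hh)]
    print(t,(x,y,w,hh),[ (a[0,1],a[:,0].min(),a[:,0].max()) for a in r if len(a)][::5])
    E[t]=((x-.5,y-.5),(x+w-.5,y-.5))
for i in(0,1): print(tri(ray(M["w2"],E["w2"][i],True),ray(M["w3"],E["w3"][i],True)))
s=state(); print(s['ee_pos'],s['ee_rot'])
E
```

```text
w2 (383, 211, 31, 37) [(np.int32(211), np.int32(386), np.int32(388)), (np.int32(216), np.int32(385), np.int32(413)), (np.int32(221), np.int32(384), np.int32(413)), (np.int32(226), np.int32(384), np.int32(413)), (np.int32(231), np.int32(384), np.int32(412)), (np.int32(236), np.int32(384), np.int32(412)), (np.int32(241), np.int32(383), np.int32(411)), (np.int32(246), np.int32(386), np.int32(411))]
w3 (301, 259, 41, 52) [(np.int32(259), np.int32(304), np.int32(305)), (np.int32(264), np.int32(302), np.int32(340)), (np.int32(269), np.int32(301), np.int32(341)), (np.int32(274), np.int32(301), np.int32(340)), (np.int32(279), np.int32(301), np.int32(340)), (np.int32(284), np.int32(301), np.int32(340)), (np.int32(289), np.int32(301), np.int32(340)), (np.int32(294), np.int32(301), np.int32(340)), (np.int32(299), np.int32(301), np.int32(340)), (np.int32(304), np.int32(301), np.int32(339)), (np.int32(309), np.int32(301), np.int32(338))]
(array([ 5.81588605e+02, -1.36727834e+02,  2.41729765e-01]), np.float64(1.3464222964677341))
(array([ 578.50317605, -107.09541203,   15.23012963]), np.float64(0.2637176297756581))
[ 582.09693618 -120.70791055  106.15167158] [179.86633906  -0.50429606 179.77462641]
```

```bash
python3 -m crank '[{"grip":0.05,"x":0.002,"y":0.002,"z":0.03,"yaw":0},{"grip":0.05,"x":0.002,"y":0.002,"z":0.06,"yaw":0},{"grip":0.05,"x":0.002,"y":0.002,"z":0.06,"yaw":0},{"grip":0.05,"x":0.002,"y":0.002,"z":0.06,"yaw":0},{"grip":0.05,"x":0.002,"y":0.002,"z":0.06,"yaw":0}]'; python3 - <<'E'
from meas import *
m,f=snap('wrist','w4'); s=state(); print(s['ee_pos'],s['ee_rot'])
h=cv2.cvtColor(f,cv2.COLOR_RGB2HSV); g=cv2.inRange(h,(60,90,40),(95,255,255))
g[:, :250]=0; g[:,400:]=0; g[:200]=0; g[320:]=0
x,y,w,hh=cv2.boundingRect(g); print(x,y,w,hh, onz(m,(x+w/2,y+hh/2),17,True)); c=[onz(m,p,17,True) for p in((x,y),(x+w,y))]; print(c)
E
```

```text
time_s: 2.38
ee_pos: [585.1, -122.2, 52.2]
ee_rot: [-179.9, 0.2, 179.7]
force: [0.1, -0.2, 0.1]
gripper_width: 50.2
gripper_force: 0.0
[ 585.25290524 -122.11911189   52.54150052] [-179.92976567    0.27758125  179.69544423]
301 272 50 45 [ 590.24705019 -121.46826735   17.        ]
[array([ 577.00608792, -135.04224216,   17.        ]), array([ 577.17055443, -107.75180705,   17.        ])]
```

```bash
python3 -m crank '[{"grip":0.05,"x":0.002,"y":0.001,"z":0.015,"yaw":0},{"grip":0.05,"x":0.004,"y":0.001,"z":0.031,"yaw":0},{"grip":0.05,"x":0.004,"y":0.001,"z":0.031,"yaw":0},{"grip":0.02,"x":0.004,"y":0.001,"z":0.031,"yaw":0},{"grip":0.02,"x":0.004,"y":0.001,"z":0.031,"yaw":0}]' 30; python3 -m crank '[{"grip":0.02,"x":0,"y":0,"z":0,"yaw":0},{"grip":0.02,"x":0,"y":0,"z":0,"yaw":0},{"grip":0.02,"x":0,"y":0,"z":-0.03,"yaw":0},{"grip":0.02,"x":0,"y":0,"z":-0.07,"yaw":0},{"grip":0.02,"x":0,"y":0,"z":-0.11,"yaw":0}]'
```

```text
time_s: 2.85
ee_pos: [580.6, -120.6, 20.8]
ee_rot: [-180.0, 0.2, 179.7]
force: [0.8, -0.1, 0.6]
gripper_width: 39.5
gripper_force: 0.0
time_s: 3.27
ee_pos: [578.4, -119.9, 129.8]
ee_rot: [180.0, -0.1, 179.7]
force: [0.7, -0.7, -0.4]
gripper_width: 25.6
gripper_force: 29.9
```

```bash
python3 -m crank '[{"grip":0.02,"x":-0.005,"y":0.035,"z":-0.03,"yaw":0},{"grip":0.02,"x":-0.012,"y":0.07,"z":-0.06,"yaw":0},{"grip":0.02,"x":-0.02,"y":0.11,"z":-0.08,"yaw":0},{"grip":0.02,"x":-0.03,"y":0.15,"z":-0.09,"yaw":0},{"grip":0.02,"x":-0.04,"y":0.18,"z":-0.09,"yaw":0}]'; python3 -m crank '[{"grip":0.02,"x":0,"y":0,"z":0,"yaw":0},{"grip":0.02,"x":0,"y":0,"z":0,"yaw":0},{"grip":0.02,"x":0,"y":0,"z":0,"yaw":0},{"grip":0.02,"x":0,"y":0,"z":0,"yaw":0},{"grip":0.02,"x":0,"y":0,"z":0,"yaw":0}]';python3 - <<'E'
from meas import *
m,f=snap('wrist','w5'); snap('side','s5')
a=f[100:330]; b=cv2.resize(np.load("pics/wrist0.npy")[0:280,300:520],None,fx=1.6,fy=1.6)
c=np.zeros((600,800,3),np.uint8); a=cv2.resize(a,(445,160)); 
c=cv2.resize(np.ascontiguousarray(f[140:300,120:560]),(800,291)); b2=cv2.resize(np.rot90(np.load("pics/wrist0.npy")[0:270,300:500],-1),(800,300)); 
cv2.imwrite("pics/v5.png",np.vstack([c,b2])[:,:,::-1])
E
```

```text
time_s: 3.68
ee_pos: [620.1, 58.2, 222.8]
ee_rot: [180.0, 0.4, 179.7]
force: [1.3, -0.5, -0.4]
gripper_width: 25.9
gripper_force: 29.9
time_s: 4.1
ee_pos: [618.7, 55.4, 218.5]
ee_rot: [-180.0, -0.0, 179.6]
force: [0.3, -0.3, -0.7]
gripper_width: 25.7
gripper_force: 29.9
```

View pics/v5.png

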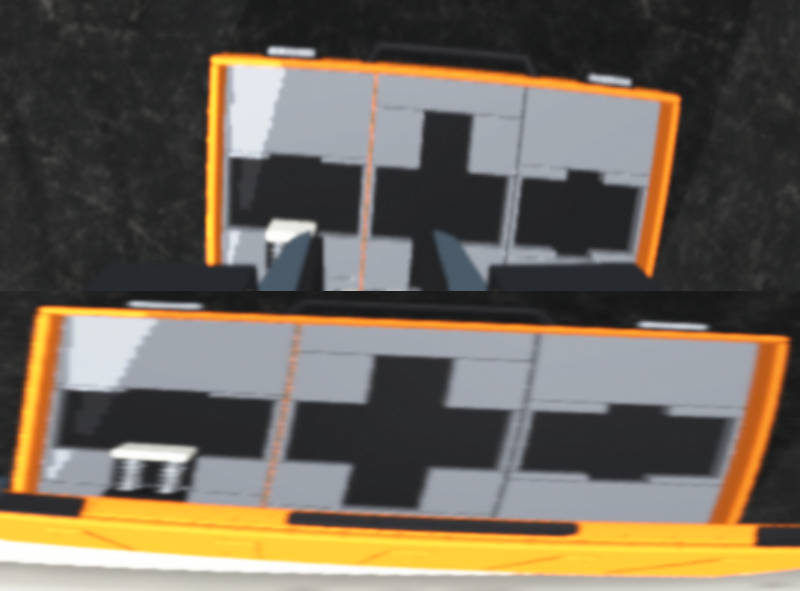

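The crops show the cell nest nearest (keeper at 290,228 top crop), the tube pocket in the middle and the block pocket far. I'll compute case yaw and nest seats from both views.

```bash
python3 - <<'E'
from meas import *
m0=camera_model("wrist"); M5=pickle.load(open("pics/w5.pkl","rb"))
# wrist0 model: rebuild from printed start reading
import numpy as np
M0=pickle.load(open("pics/w1.pkl","rb")) if __import__('os').path.exists("pics/w1.pkl") else None
A=lambda u,v:(120+u*.55,140+v*160/291)
B=lambda u,v:(300+(v-291)/1.5,269-u/2.963)
def p5(u,v,z): return onz(M5,A(u,v),z,True)[:2].round(1)
def p0(u,v,z): return onz(M0,B(u,v),z,True)[:2].round(1)
print("front rim fit")
for t,M in(("w5",M5),("w1",M0)):
    f=np.load(f"pics/{t}.npy"); h=cv2.cvtColor(f,cv2.COLOR_RGB2HSV); k=cv2.inRange(h,(8,180,150),(22,255,255))
    P=[]
    if t=="w5":
        for c in range(245,490,5):
            r=np.nonzero(k[150:260,c])[0]
            if len(r): P.append(onz(M,(c,150+r[0]-.5),32,True)[:2])
    else:
        for r in range(12,250,5):
            c=np.nonzero(k[r,300:360])[0]
            if len(c): P.append(onz(M,(300+c[0]-.5,r),32,True)[:2])
    P=np.array(P); vx,vy,x0,y0=cv2.fitLine(P.astype(np.float32),cv2.DIST_HUBER,0,.01,.01).ravel()
    print(t,"x at y=80:",x0+vx/vy*(80-y0),"yaw",np.degrees(np.arctan2(-vx,vy)), P[0],P[-1])
print("rim corners",p5(211,55,32),p5(680,95,32),p0(38,307,32),p0(788,338,32))
print("tube pocket front z17",p5(421,112,17),p5(473,114,17),p0(372,357,17),p0(450,361,17))
print("tube pocket far z7",p0(344,503,7),p0(420,508,7))
print("slots front z17 (c l/r, t l/r, b l/r)",[p5(*a,17) for a in((232,157),(362,165),(376,167),(506,177),(524,178),(640,186))])
print(" wrist0",[p0(*a,17) for a in((65,389),(275,398),(297,401),(520,410),(532,410),(738,420))])
print("slots far z7",[p5(*a,7) for a in((375,236),(500,245),(520,246),(638,257))],[p0(*a,7) for a in((62,449),(285,463),(500,470),(525,473),(720,482))])
print("keeper top front z32",p5(267,238,32),p5(313,241,32),p0(110,458,32),p0(195,463,32))
print("block pocket front",p5(568,170,17),p5(600,172,17),p0(610,404,17),p0(668,407,17),"far z7",p0(588,478,7),p0(648,482,7))
print("lip front",p0(290,513,169),p0(577,523,169))
E
```

```text
front rim fit
w5 x at y=80: 566.179 yaw -4.4613132 [557.72790332 -18.61224865] [577.31164371 213.72349935]
w1 x at y=80: 567.05585 yaw -4.545946 [577.66273408 214.08150985] [558.89692217 -18.23294094]
rim corners [559.  -27.3] [578.7 224. ] [559.9 -27.6] [580.4 224.1]
tube pocket front z17 [592.2  81.6] [593.2 109.8] [592.7  82.5] [595.3 108.8]
tube pocket far z7 [695.   76.3] [698.2 103.6]
slots front z17 (c l/r, t l/r, b l/r) [array([615.7, -21.5]), array([620.9,  49.8]), array([622.1,  57.4]), array([628. , 129.1]), array([628.6, 139.3]), array([633.3, 209.5])]
 wrist0 [array([615.4, -22.1]), array([620. ,  50.3]), array([621.9,  57.8]), array([627.6, 133.5]), array([627.6, 137.7]), array([635.5, 213.2])]
slots far z7 [array([664.4,  56.6]), array([670.6, 129.3]), array([671.5, 141.4]), array([680.2, 217.1])] [array([659.7, -25.7]), array([666.5,  54.3]), array([670.7, 130.3]), array([672.9, 139.5]), array([681.3, 214. ])]
keeper top front z32 [657.5  -1.6] [659.2  23.3] [659.3  -2.8] [661.4  25.7]
block pocket front [624.  164.7] [625.1 183.9] [623.8 165. ] [626.2 186.2] far z7 [676.8 162.9] [680.2 185.8]
lip front [647.9  62.9] [651.9 122.6]
```

```bash
python3 - <<'E'
from meas import *
m,f=snap('scene','sc6'); s=state(); P=s['ee_pos']
K=np.array(m["intrinsics"]); 
def pr(X): c=np.array(m["R"])@X+np.array(m["t"]); c=K@c; return c[:2]/c[2]
u,v=pr(P); print(P,u,v)
x0,y0=int(u)-70,int(v)-105; c=np.ascontiguousarray(f[max(y0,0):y0+150,x0:x0+150]); print(x0,y0); 
cv2.imwrite("pics/v6.png",cv2.resize(c,None,fx=4,fy=4,interpolation=cv2.INTER_CUBIC)[:,:,::-1])
for dz in(-14,0,65,100,150,200):
  print(dz,pr(P+[0,0,dz])-[x0,max(y0,0)],(pr(P+[38,0,dz])-pr(P+[0,0,dz]))[0])
f=np.load("pics/w5.npy"); M=pickle.load(open("pics/w5.pkl","rb")); h=cv2.cvtColor(f,cv2.COLOR_RGB2HSV); g=cv2.inRange(h,(60,90,40),(95,255,255)); g[:,:250]=0; g[:,400:]=0; g[:200]=0; g[320:]=0
x,y,w,hh=cv2.boundingRect(g); print("cell",x,y,w,hh,[ (onz(M,p,218.5-4,True)-[618.7,55.4,0]).round(1) for p in((x,y),(x+w,y))])
E
```

```text
[618.91693669  55.73300149 218.61451941] 332.33203636604657 169.91069331290112
262 64
-14 [ 70.21464818 111.60614703] 15.786977332113281
0 [ 70.33203637 105.91069331] 15.866098128219733
65 [70.89294258 78.69658112] 16.24408070702424
100 [71.20626091 63.49496595] 16.455166088768976
150 [71.66835375 41.07509222] 16.766412771493492
200 [72.14839394 17.78444699] 17.08966043685092
cell 297 302 56 15 [array([ -3.5, -12.9, 214.5]), array([ -3.3,  13.4, 214.5])]
```

View pics/v6.png

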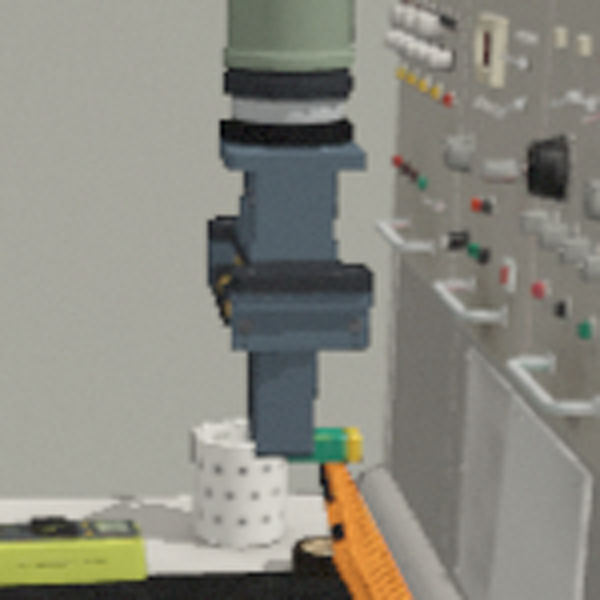

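The scene crop shows the gripper's bar, about ±38 mm wide and 45 mm tall, with a narrower box (±26 mm) above it. With the present grip the bar would touch the lid by about 4 mm, so I'll put the cell down and regrip it nearer its terminal end.

```bash
python3 -m crank '[{"grip":0.02,"x":0.01,"y":-0.03,"z":0,"yaw":0},{"grip":0.02,"x":0.02,"y":-0.07,"z":0.01,"yaw":0},{"grip":0.02,"x":0.03,"y":-0.1,"z":0.03,"yaw":0},{"grip":0.02,"x":0.035,"y":-0.13,"z":0.055,"yaw":0},{"grip":0.02,"x":0.039,"y":-0.155,"z":0.08,"yaw":0}]' && python3 -m crank '[{"grip":0.02,"x":0,"y":-0.005,"z":0.035,"yaw":0},{"grip":0.02,"x":0,"y":-0.01,"z":0.07,"yaw":0},{"grip":0.02,"x":0,"y":-0.01,"z":0.1,"yaw":0},{"grip":0.02,"x":0,"y":-0.01,"z":0.105,"yaw":0},{"grip":0.02,"x":0,"y":-0.01,"z":0.105,"yaw":0}]'
```

```text
time_s: 4.67
ee_pos: [578.8, -100.5, 138.6]
ee_rot: [-180.0, 0.1, 179.7]
force: [0.7, -0.2, -1.0]
gripper_width: 25.6
gripper_force: 29.9
time_s: 5.08
ee_pos: [577.9, -108.2, 32.0]
ee_rot: [179.9, -0.3, 179.7]
force: [0.4, 0.5, -0.4]
gripper_width: 25.8
gripper_force: 29.9
```

```bash
python3 -m crank '[{"grip":0.02,"x":0,"y":0,"z":0.006,"yaw":0},{"grip":0.02,"x":0,"y":0,"z":0.01,"yaw":0},{"grip":0.02,"x":0,"y":0,"z":0.01,"yaw":0},{"grip":0.045,"x":0,"y":0,"z":0.01,"yaw":0},{"grip":0.045,"x":0,"y":0,"z":0.01,"yaw":0}]' && python3 -m crank '[{"grip":0.045,"x":0.004,"y":0,"z":0,"yaw":0},{"grip":0.045,"x":0.007,"y":0,"z":0,"yaw":0},{"grip":0.045,"x":0.007,"y":0,"z":0,"yaw":0},{"grip":0.02,"x":0.007,"y":0,"z":0,"yaw":0},{"grip":0.02,"x":0.007,"y":0,"z":0,"yaw":0}]' 40 && python3 -m crank '[{"grip":0.02,"x":0,"y":0,"z":0,"yaw":0},{"grip":0.02,"x":0,"y":0,"z":0,"yaw":0},{"grip":0.02,"x":0,"y":0.01,"z":-0.03,"yaw":0.02},{"grip":0.02,"x":0,"y":0.02,"z":-0.06,"yaw":0.05},{"grip":0.02,"x":0,"y":0.04,"z":-0.09,"yaw":0.072}]'
```

```text
time_s: 5.5
ee_pos: [580.2, -108.0, 24.9]
ee_rot: [-180.0, 0.1, 179.8]
force: [-0.6, 0.7, 0.1]
gripper_width: 36.3
gripper_force: 0.0
time_s: 5.92
ee_pos: [572.4, -108.0, 23.9]
ee_rot: [-180.0, 0.0, 179.7]
force: [0.1, 0.1, -0.2]
gripper_width: 34.6
gripper_force: 0.0
time_s: 6.33
ee_pos: [572.2, -68.8, 114.1]
ee_rot: [-180.0, -0.1, 175.4]
force: [0.2, 0.2, -0.5]
gripper_width: 24.7
gripper_force: 40.0
```

```bash
python3 -m crank '[{"grip":0.02,"x":-0.002,"y":0.03,"z":0.01,"yaw":0},{"grip":0.02,"x":-0.004,"y":0.06,"z":0.02,"yaw":0},{"grip":0.02,"x":-0.006,"y":0.085,"z":0.034,"yaw":0},{"grip":0.02,"x":-0.006,"y":0.085,"z":0.034,"yaw":0},{"grip":0.02,"x":-0.006,"y":0.085,"z":0.034,"yaw":0}]' && python3 - <<'E'
from meas import *
s=state(); m,f=snap('wrist','w7'); P=s['ee_pos']; print(P,s['ee_rot'])
h=cv2.cvtColor(f,cv2.COLOR_RGB2HSV); g=cv2.inRange(h,(60,90,40),(95,255,255)); g[:,:250]=0; g[:,400:]=0; g[:200]=0; g[325:]=0
x,y,w,hh=cv2.boundingRect(g); print(x,y,w,hh); y_=np.radians(s['ee_rot'][2]); R=np.array([[np.cos(y_),np.sin(y_)],[np.sin(y_),-np.cos(y_)]])
for r in (y+1,y+4,y+10,y+15):
    c=np.nonzero(g[r])[0]; 
    if len(c): print(r,[(R.T@(onz(m,(q,r),P[2]-7,True)-P)[:2]).round(1) for q in(c[0]-.5,c[-1]+.5)])
E
```

```text
time_s: 6.75
ee_pos: [584.4, 17.4, 78.8]
ee_rot: [-180.0, -0.1, 175.8]
force: [0.1, -0.7, -0.8]
gripper_width: 24.6
gripper_force: 40.0
[584.42677326  17.35313235  78.80575943] [-1.79974916e+02 -1.17141464e-01  1.75771469e+02]
300 313 50 3
314 [array([ -4.2, -12.2]), array([-4.2, 11.5])]
```

View pics/w7.png

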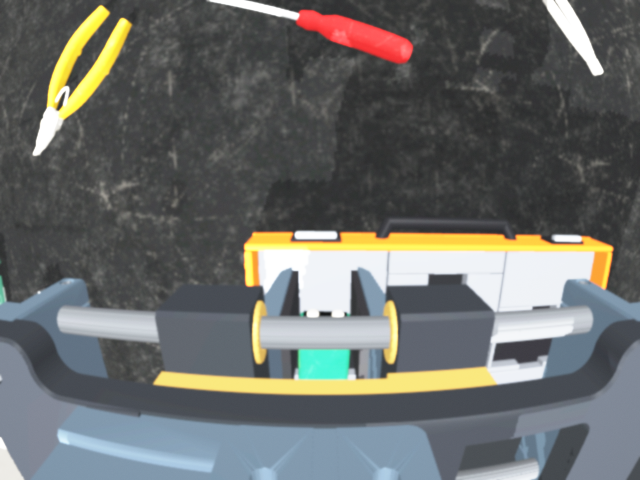

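The cell is held with its front edge 4 mm ahead of the TCP (row 313), so its centre is +26.7 mm; the keeper shows just behind it at row 377. Lowering now, in front of the keeper.

```bash
python3 -m crank '[{"grip":0.02,"x":0,"y":0,"z":0.016,"yaw":0},{"grip":0.02,"x":-0.005,"y":0,"z":0.032,"yaw":0},{"grip":0.02,"x":-0.015,"y":0,"z":0.032,"yaw":0},{"grip":0.02,"x":-0.018,"y":0,"z":0.032,"yaw":0},{"grip":0.02,"x":-0.018,"y":0,"z":0.032,"yaw":0}]'; python3 -c "
from h import *
s=state();print(s['ee_pos'],s['ee_rot'],s['force'])"
```

```text
time_s: 7.22
ee_pos: [602.8, 13.7, 48.0]
ee_rot: [-180.0, -0.1, 175.6]
force: [-4.0, -1.7, -0.6]
gripper_width: 24.4
gripper_force: 40.1
[602.82286819  13.69141187  47.99966214] [-1.79953244e+02 -1.16753690e-01  1.75557456e+02] [-3.98515279 -1.73743318 -0.62876643]
```

```bash
python3 -m crank '[{"grip":0.02,"x":-0.001,"y":0,"z":0.003,"yaw":0},{"grip":0.02,"x":-0.002,"y":0,"z":0.003,"yaw":0},{"grip":0.02,"x":-0.002,"y":0,"z":0.003,"yaw":0},{"grip":0.02,"x":-0.002,"y":0,"z":0.003,"yaw":0},{"grip":0.02,"x":-0.002,"y":0,"z":0.003,"yaw":0}]';  python3 -m crank '[{"grip":0.02,"x":-0.001,"y":0,"z":0,"yaw":0},{"grip":0.02,"x":-0.002,"y":0,"z":0,"yaw":0},{"grip":0.02,"x":-0.002,"y":0,"z":0,"yaw":0},{"grip":0.02,"x":-0.002,"y":0,"z":0,"yaw":0},{"grip":0.02,"x":-0.002,"y":0,"z":0,"yaw":0}]'
```

```text
time_s: 7.63
ee_pos: [604.5, 14.7, 44.9]
ee_rot: [-180.0, -0.0, 175.6]
force: [-5.5, -2.2, 0.1]
gripper_width: 24.6
gripper_force: 40.1
time_s: 8.05
ee_pos: [606.2, 14.6, 44.7]
ee_rot: [-180.0, -0.1, 175.6]
force: [-5.5, -3.1, 0.7]
gripper_width: 24.9
gripper_force: 40.1
```

```bash
python3 -m crank '[{"grip":0.02,"x":-0.001,"y":0,"z":0,"yaw":0},{"grip":0.02,"x":-0.002,"y":0,"z":0,"yaw":0},{"grip":0.02,"x":-0.002,"y":0,"z":0,"yaw":0},{"grip":0.02,"x":-0.002,"y":0,"z":0,"yaw":0},{"grip":0.02,"x":-0.002,"y":0,"z":0,"yaw":0}]';  python3 -m crank '[{"grip":0.02,"x":-0.001,"y":0,"z":0,"yaw":0},{"grip":0.02,"x":-0.002,"y":0,"z":0,"yaw":0},{"grip":0.02,"x":-0.002,"y":0,"z":0,"yaw":0},{"grip":0.02,"x":-0.002,"y":0,"z":0,"yaw":0},{"grip":0.02,"x":-0.002,"y":0,"z":0,"yaw":0}]';  python3 - <<'E'
from meas import *
s=state(); m,f=snap('scene','sc8'); snap('side','sd8'); w,_=snap('wrist','w8'); P=s['ee_pos']; print(P,s['force'])
K=np.array(m["intrinsics"]); c=K@(np.array(m["R"])@P+np.array(m["t"])); u,v=(c[:2]/c[2]).astype(int)
m2=camera_model("side"); K=np.array(m2["intrinsics"]); c=K@(np.array(m2["R"])@P+np.array(m2["t"])); u2,v2=(c[:2]/c[2]).astype(int); g=np.load("pics/sd8.npy")
a=f[v-80:v+40,u-40:u+60]; b=g[v2-80:v2+40,u2-40:u2+60]
cv2.imwrite("pics/v8.png",cv2.resize(np.hstack([a,b]),None,fx=4,fy=4,interpolation=cv2.INTER_CUBIC)[:,:,::-1])
E
```

```text
time_s: 8.47
ee_pos: [607.8, 14.4, 44.6]
ee_rot: [-180.0, -0.1, 175.6]
force: [-5.7, -2.1, 1.0]
gripper_width: 24.2
gripper_force: 40.1
time_s: 8.88
ee_pos: [608.3, 14.3, 44.3]
ee_rot: [-180.0, -0.3, 175.6]
force: [-8.7, -2.5, 1.0]
gripper_width: 24.6
gripper_force: 40.1
[608.31486364  14.33496029  44.27772351] [-8.72334334 -2.49248419  0.96006048]
```

View pics/v8.png

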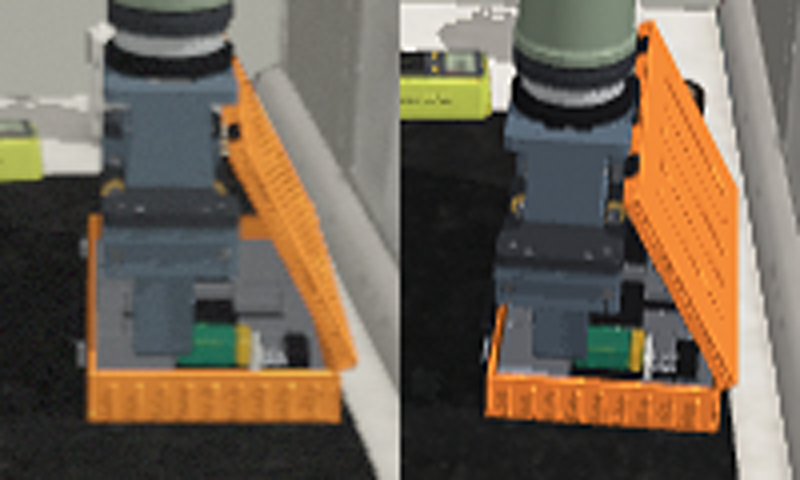

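The crops show the cell end against the white keeper, with the gripper bar just clear of the lid. I'm out of views, so numbers only from here. I'll check how far the keeper has moved between pictures.

```bash
python3 - <<'E'
from meas import *
m=camera_model("scene"); m2=camera_model("side")
def pr(m,X): c=np.array(m["R"])@np.array(X,float)+np.array(m["t"]); c=np.array(m["intrinsics"])@c; return (c[:2]/c[2]).round(1)
for mm,names in((m,("scene0","sc8")),(m2,("side0","sd8"))):
    k=pr(mm,(655,11,30)); print("exp keeper px",k, "px/mm x", (pr(mm,(665,11,30))-k)/10)
    for n in names:
        f=np.load(f"pics/{n}.npy").astype(int); u,v=k.astype(int)
        for r in range(v-3,v+6,2): print(n,r,u-20,[int(x) for x in f[r,u-20:u+22].mean(1)])
M=pickle.load(open("pics/w7.pkl","rb"))
print("w7 dots",onz(M,(298,377),32.5,True),onz(M,(352,377),32.5,True), ray(M,(298,377),True))
E
```

```text
exp keeper px [347.6 249.3] px/mm x [ 0.4  -0.01]
scene0 246 327 [108, 104, 109, 109, 95, 43, 48, 47, 47, 48, 49, 43, 44, 43, 46, 47, 43, 48, 46, 49, 87, 116, 111, 105, 107, 106, 107, 109, 107, 108, 105, 106, 95, 91, 98, 100, 99, 102, 109, 105, 99, 118]
scene0 248 327 [103, 106, 105, 113, 112, 99, 114, 112, 112, 113, 112, 111, 112, 112, 110, 113, 112, 113, 112, 120, 152, 170, 138, 104, 105, 105, 106, 105, 102, 103, 101, 87, 42, 27, 20, 31, 34, 61, 96, 103, 104, 102]
scene0 250 327 [105, 103, 107, 102, 87, 91, 96, 95, 97, 96, 100, 99, 96, 96, 97, 98, 96, 98, 96, 115, 159, 185, 167, 100, 105, 104, 105, 107, 105, 117, 122, 83, 42, 22, 25, 26, 25, 44, 80, 104, 102, 88]
scene0 252 327 [106, 107, 105, 102, 84, 55, 33, 24, 26, 26, 30, 28, 28, 31, 28, 28, 26, 24, 32, 86, 152, 180, 163, 138, 136, 146, 166, 132, 152, 176, 132, 132, 131, 34, 35, 37, 36, 25, 72, 105, 104, 103]
scene0 254 327 [103, 105, 103, 104, 85, 47, 24, 26, 26, 27, 27, 30, 30, 30, 27, 28, 27, 17, 29, 85, 154, 180, 174, 161, 146, 151, 149, 143, 145, 150, 139, 147, 141, 20, 22, 25, 27, 31, 72, 106, 104, 100]
sc8 246 327 [91, 8
[... 2459 characters left out ...]
1, 73, 76, 74, 75, 128, 129, 96, 155, 207, 116, 90, 100, 91, 102, 108, 19, 21, 23, 22, 20, 18, 122, 122, 114, 130, 147]
sd8 251 337 [67, 69, 64, 61, 59, 49, 54, 56, 66, 62, 62, 62, 62, 61, 66, 64, 63, 62, 64, 74, 114, 113, 92, 221, 209, 142, 83, 116, 142, 115, 140, 61, 21, 24, 23, 19, 59, 101, 118, 121, 104, 103]
sd8 253 337 [99, 99, 99, 103, 71, 22, 45, 47, 45, 61, 62, 53, 54, 56, 58, 58, 56, 58, 63, 86, 117, 119, 59, 176, 185, 113, 112, 136, 114, 116, 102, 14, 20, 19, 20, 23, 54, 102, 97, 132, 120, 123]
w7 dots [650.32981192  -5.03785243  32.5       ] [652.93472344  29.97446242  32.5       ] (array([514.81036058,  22.70834834, 236.70896524]), array([ 0.54943826, -0.11249178, -0.82792705]))
```

The keeper has moved about 8 mm, almost its full travel. I'll ease back 2.5 mm in the command and lower.

```bash
python3 -m crank '[{"grip":0.02,"x":0.0025,"y":0,"z":0,"yaw":0},{"grip":0.02,"x":0.0025,"y":0,"z":0.002,"yaw":0},{"grip":0.02,"x":0.0025,"y":0,"z":0.004,"yaw":0},{"grip":0.02,"x":0.0025,"y":0,"z":0.006,"yaw":0},{"grip":0.02,"x":0.0025,"y":0,"z":0.006,"yaw":0}]';  python3 -m crank '[{"grip":0.02,"x":0,"y":0,"z":0.001,"yaw":0},{"grip":0.02,"x":0,"y":0,"z":0.002,"yaw":0},{"grip":0.02,"x":0,"y":0,"z":0.003,"yaw":0},{"grip":0.02,"x":0,"y":0,"z":0.003,"yaw":0},{"grip":0.02,"x":0,"y":0,"z":0.003,"yaw":0}]'
```

```text
time_s: 9.45
ee_pos: [607.3, 15.0, 38.5]
ee_rot: [180.0, -0.1, 175.6]
force: [-5.8, 0.4, 1.3]
gripper_width: 24.7
gripper_force: 40.0
time_s: 9.87
ee_pos: [607.6, 15.1, 35.8]
ee_rot: [180.0, -0.1, 175.6]
force: [-6.2, -0.4, 1.7]
gripper_width: 24.4
gripper_force: 40.0
```

```bash
python3 -m crank '[{"grip":0.02,"x":0,"y":0,"z":0.001,"yaw":0},{"grip":0.02,"x":0,"y":0,"z":0.002,"yaw":0},{"grip":0.02,"x":0,"y":0,"z":0.003,"yaw":0},{"grip":0.02,"x":0,"y":0,"z":0.003,"yaw":0},{"grip":0.02,"x":0,"y":0,"z":0.003,"yaw":0}]';  python3 -m crank '[{"grip":0.02,"x":0,"y":0,"z":0.001,"yaw":0},{"grip":0.02,"x":0,"y":0,"z":0.002,"yaw":0},{"grip":0.02,"x":0,"y":0,"z":0.002,"yaw":0},{"grip":0.02,"x":0,"y":0,"z":0.002,"yaw":0},{"grip":0.02,"x":0,"y":0,"z":0.002,"yaw":0}]'
```

```text
time_s: 10.28
ee_pos: [607.6, 15.1, 32.9]
ee_rot: [180.0, -0.1, 175.6]
force: [-6.0, 0.4, 1.1]
gripper_width: 24.7
gripper_force: 40.0
time_s: 10.7
ee_pos: [607.7, 15.1, 31.3]
ee_rot: [180.0, -0.1, 175.6]
force: [-6.7, -0.2, 5.2]
gripper_width: 25.0
gripper_force: 41.1
```

```bash
python3 -m crank '[{"grip":0.036,"x":0,"y":0,"z":0,"yaw":0},{"grip":0.036,"x":0,"y":0,"z":0,"yaw":0},{"grip":0.036,"x":0,"y":0,"z":-0.005,"yaw":0},{"grip":0.036,"x":0.01,"y":0,"z":-0.015,"yaw":0},{"grip":0.036,"x":0.025,"y":0,"z":-0.04,"yaw":0}]';  python3 -m crank '[{"grip":0.04,"x":0,"y":0,"z":-0.03,"yaw":0},{"grip":0.05,"x":0,"y":0,"z":-0.06,"yaw":0},{"grip":0.05,"x":-0.01,"y":0,"z":-0.09,"yaw":0},{"grip":0.05,"x":-0.02,"y":0,"z":-0.12,"yaw":0},{"grip":0.05,"x":-0.02,"y":0,"z":-0.12,"yaw":0}]'; python3 - <<'E'
from meas import *
s=state(); m,f=snap('wrist','w9'); P=s['ee_pos']; print(P)
h=cv2.cvtColor(f,cv2.COLOR_RGB2HSV); g=cv2.inRange(h,(60,90,40),(95,255,255))|cv2.inRange(h,(20,150,90),(32,255,255)); g[:,:200]=0; g[:,450:]=0; g[:200]=0; g[300:]=0
n,l,st,c=cv2.connectedComponentsWithStats(g)
for i in range(1,n):
    if st[i][4]>40:
        x,y,w,hh,a=st[i]; print(st[i],[onz(m,p,24,True)[:2].round(1) for p in((x,y),(x+w,y),(x,y+hh),(x+w,y+hh))])
E
```

```text
time_s: 11.12
ee_pos: [582.9, 16.5, 69.3]
ee_rot: [-180.0, -0.2, 175.6]
force: [-0.3, 0.2, -0.1]
gripper_width: 35.8
gripper_force: 0.0
time_s: 11.53
ee_pos: [608.5, 14.9, 198.9]
ee_rot: [179.9, 1.0, 175.6]
force: [0.2, -0.4, 1.2]
gripper_width: 50.1
gripper_force: 0.0
[608.51038498  14.93092319 198.88947292]
[272 200   8 100 474] [array([576.4, -30.1]), array([577.1, -22.8]), array([673.2, -41.3]), array([673.7, -33.5])]
[ 310  237   31   37 1115] [array([613.4,   1.2]), array([615.6,  29.6]), array([649.2,  -1.9]), array([651.4,  27.2])]
[310 275  30   9 236] [array([650.2,  -2. ]), array([652.4,  26.2]), array([659.2,  -2.8]), array([661.4,  25.6])]
```

The cell looks seated (top spans x 614–660 at y≈13). Next the block.

```bash
python3 -m crank '[{"grip":0.05,"x":0,"y":-0.035,"z":0,"yaw":-0.05},{"grip":0.05,"x":0,"y":-0.07,"z":0,"yaw":-0.1},{"grip":0.05,"x":0,"y":-0.11,"z":0.01,"yaw":-0.16},{"grip":0.05,"x":0,"y":-0.15,"z":0.02,"yaw":-0.22},{"grip":0.05,"x":0,"y":-0.19,"z":0.04,"yaw":-0.276}]';  python3 -m crank '[{"grip":0.04,"x":0,"y":-0.02,"z":0.02,"yaw":0},{"grip":0.04,"x":0.005,"y":-0.04,"z":0.04,"yaw":0},{"grip":0.04,"x":0.008,"y":-0.04,"z":0.05,"yaw":0},{"grip":0.04,"x":0.008,"y":-0.04,"z":0.05,"yaw":0},{"grip":0.04,"x":0.008,"y":-0.04,"z":0.05,"yaw":0}]'; cat > mb.py <<'E'
from meas import *
t=sys.argv[1]; s=state(); m,f=snap('wrist',t); P=s['ee_pos']; print(P,s['ee_rot'])
h=cv2.cvtColor(f,cv2.COLOR_RGB2HSV); g=cv2.inRange(h,(0,0,110),(180,70,255)); g[:,:255]=0; g[:,395:]=0; g[:200]=0; g[315:]=0
n,l,st,c=cv2.connectedComponentsWithStats(g)
q=[]
for i in range(1,n):
    if st[i][4]>10: print(st[i],c[i].round(1),onz(m,c[i],15,True)[:2].round(1))
E
python3 mb.py w10
```

```text
time_s: 12.0
ee_pos: [589.0, -173.6, 152.9]
ee_rot: [-179.9, 0.2, -168.4]
force: [1.4, 0.8, -0.1]
gripper_width: 50.0
gripper_force: 0.0
time_s: 12.42
ee_pos: [588.4, -211.7, 101.6]
ee_rot: [179.9, -0.1, -168.6]
force: [-0.6, 1.1, 0.5]
gripper_width: 40.1
gripper_force: 0.0
[ 588.39400455 -211.67824301  101.55944357] [ 1.79909665e+02 -7.75270044e-02 -1.68575346e+02]
[316 259  12  56 538] [321.6 286.3] [ 607.1 -209.8]
[255 268  20  44 288] [262.  287.2] [ 616.3 -251. ]
[375 268  20  47 294] [386.9 286.8] [ 598.6 -164.6]
```

```bash
python3 - <<'E'
from meas import *
M2=pickle.load(open("pics/w2.pkl","rb")); M=pickle.load(open("pics/w10.pkl","rb"))
def top(t,roi):
    f=np.load(f"pics/{t}.npy"); h=cv2.cvtColor(f,cv2.COLOR_RGB2HSV); g=cv2.inRange(h,(0,0,110),(180,70,255)); x0,y0,x1,y1=roi
    p=cv2.findNonZero(g[y0:y1,x0:x1])[:,0,:]+[x0,y0]; r=p[p[:,1]<=p[:,1].min()+1]; print(t,p.min(0),p.max(0)); 
    vx,vy,a,b=cv2.fitLine(p.astype(np.float32),cv2.DIST_L2,0,.01,.01).ravel(); y=p[:,1].min()-.5; yb=p[:,1].max()+.5
    return (a+vx/vy*(y-b),y),(a+vx/vy*(yb-b),yb)
a2,b2=top("w2",(300,212,330,270)); a,b=top("w10",(300,230,345,315))
print("front tri",tri(ray(M2,a2,True),ray(M,a,True)))
print("w10 front/back z15",onz(M,a,15,True),onz(M,b,15,True),"w2",onz(M2,a2,15,True),onz(M2,b2,15,True))
s=state(); print(s['ee_pos'])
E
```

```text
w2 [306 219] [322 264]
w10 [316 259] [327 314]
front tri (array([ 585.86234118, -214.18463688,   20.20376955]), np.float64(0.11812489024118254))
w10 front/back z15 [ 587.33781618 -213.9827099    15.        ] [ 628.24159718 -205.41188987   15.        ] w2 [ 586.6935559  -214.37771603   15.        ] [ 635.20579758 -204.20983843   15.        ]
[ 589.34467836 -211.6013322   102.64028579]
```

```bash
python3 -m crank '[{"grip":0.04,"x":0.0025,"y":-0.002,"z":0.025,"yaw":0},{"grip":0.04,"x":0.0025,"y":-0.002,"z":0.05,"yaw":0},{"grip":0.04,"x":0.0025,"y":-0.002,"z":0.075,"yaw":-0.007},{"grip":0.04,"x":0.0025,"y":-0.002,"z":0.079,"yaw":-0.007},{"grip":0.04,"x":0.0025,"y":-0.002,"z":0.079,"yaw":-0.007}]'; python3 -m crank '[{"grip":0.012,"x":0,"y":0,"z":0.001,"yaw":0},{"grip":0.012,"x":0,"y":0,"z":0.001,"yaw":0},{"grip":0.012,"x":0,"y":0,"z":0.001,"yaw":0},{"grip":0.012,"x":0,"y":0,"z":0.001,"yaw":0},{"grip":0.012,"x":0,"y":0,"z":0.001,"yaw":0}]' 25; python3 -c "
from h import *
s=state();print(s['ee_pos'],s['ee_rot'],s['gripper_width'])"
```

```text
time_s: 12.88
ee_pos: [587.0, -213.7, 22.8]
ee_rot: [179.9, -0.1, -168.1]
force: [0.2, 0.5, 0.4]
gripper_width: 40.2
gripper_force: 0.0
time_s: 13.3
ee_pos: [588.2, -215.3, 23.7]
ee_rot: [-179.9, 0.2, -168.2]
force: [-0.9, 1.5, 6.3]
gripper_width: 18.3
gripper_force: 25.0
[ 588.21105352 -215.27410879   23.73804766] [-1.79925868e+02  1.55170970e-01 -1.68177873e+02] 18.280268472664794
```

```bash
python3 -m crank '[{"grip":0.012,"x":0,"y":0,"z":-0.025,"yaw":0},{"grip":0.012,"x":-0.002,"y":0.02,"z":-0.05,"yaw":0.06},{"grip":0.012,"x":-0.01,"y":0.05,"z":-0.07,"yaw":0.13},{"grip":0.012,"x":-0.017,"y":0.085,"z":-0.07,"yaw":0.21},{"grip":0.012,"x":-0.0245,"y":0.1175,"z":-0.07,"yaw":0.284}]'; python3 -m crank '[{"grip":0.012,"x":0.0024,"y":0.04,"z":0,"yaw":0},{"grip":0.012,"x":0.0047,"y":0.08,"z":0,"yaw":0},{"grip":0.012,"x":0.007,"y":0.12,"z":0,"yaw":0},{"grip":0.012,"x":0.0095,"y":0.16,"z":0,"yaw":0},{"grip":0.012,"x":0.012,"y":0.2,"z":0,"yaw":0}]';python3 -m crank '[{"grip":0.012,"x":-0.002,"y":0.025,"z":0,"yaw":0},{"grip":0.012,"x":-0.005,"y":0.05,"z":0.01,"yaw":0},{"grip":0.012,"x":-0.0103,"y":0.0735,"z":0.02,"yaw":0},{"grip":0.012,"x":-0.0103,"y":0.0735,"z":0.02,"yaw":0},{"grip":0.012,"x":-0.0103,"y":0.0735,"z":0.02,"yaw":0}]';python3 -c "
from h import *
s=state();print(s['ee_pos'],s['ee_rot'],s['gripper_width']);snap('wrist','w11')"
```

```text
time_s: 13.72
ee_pos: [587.8, -94.3, 94.0]
ee_rot: [-180.0, 0.2, 175.3]
force: [0.5, 0.3, 0.0]
gripper_width: 18.2
gripper_force: 25.0
time_s: 14.13
ee_pos: [590.3, 107.0, 92.4]
ee_rot: [-180.0, 0.0, 175.6]
force: [0.4, -0.2, -0.9]
gripper_width: 18.2
gripper_force: 25.0
time_s: 14.55
ee_pos: [606.1, 178.6, 71.4]
ee_rot: [-180.0, -0.1, 175.7]
force: [0.5, 0.1, -0.1]
gripper_width: 18.5
gripper_force: 25.0
[606.11297711 178.57229473  71.37952904] [-1.79953805e+02 -6.81769657e-02  1.75687907e+02] 18.46991885510199
```

```bash
python3 - <<'E'
from meas import *
M=pickle.load(open("pics/w11.pkl","rb")); f=np.load("pics/w11.npy"); h=cv2.cvtColor(f,cv2.COLOR_RGB2HSV)
P=np.array([606.1,178.6,71.4]); y_=np.radians(175.7); R=np.array([[np.cos(y_),np.sin(y_)],[np.sin(y_),-np.cos(y_)]])
for r in range(286,318,2):
    print(r,[int(v) for v in f[r,290:352:2].mean(1)])
for r in (300,305,310): print(r,(R.T@(onz(M,(325,r),P[2]-8.7,True)-P)[:2]).round(1))
E
```

```text
286 [115, 112, 97, 58, 48, 47, 44, 58, 165, 206, 206, 205, 206, 206, 206, 206, 206, 206, 206, 206, 206, 206, 205, 207, 207, 206, 199, 114, 43, 46, 46]
288 [115, 112, 89, 52, 47, 46, 42, 56, 163, 205, 205, 206, 207, 206, 206, 207, 206, 206, 206, 206, 206, 206, 206, 206, 206, 207, 197, 112, 42, 46, 47]
290 [114, 110, 79, 49, 46, 45, 43, 56, 163, 203, 204, 203, 205, 205, 204, 204, 204, 203, 204, 203, 204, 205, 204, 204, 202, 204, 196, 111, 41, 45, 47]
292 [114, 104, 71, 49, 46, 46, 41, 54, 144, 159, 156, 155, 156, 154, 155, 153, 144, 144, 143, 143, 144, 143, 141, 142, 140, 140, 158, 104, 42, 43, 47]
294 [114, 98, 60, 48, 48, 46, 38, 46, 76, 66, 61, 58, 57, 58, 57, 57, 51, 50, 50, 50, 49, 45, 46, 47, 47, 47, 85, 77, 40, 44, 46]
296 [114, 92, 54, 48, 48, 44, 39, 36, 47, 56, 51, 47, 42, 44, 46, 47, 43, 39, 37, 35, 33, 33, 36, 40, 45, 47, 63, 65, 40, 43, 47]
298 [111, 82, 50, 47, 46, 44, 37, 37, 44, 50, 47, 43, 42, 46, 46, 41, 36, 36, 34, 36, 35, 36, 36, 38, 43, 50, 52, 46, 37, 41, 46]
300 [107, 73, 49, 46, 47, 44, 37, 36, 41, 45, 46, 46, 41, 38, 36, 36, 34, 35, 36, 36, 34, 35, 35, 36, 37, 
[... 440 characters left out ...]
 38, 36, 39, 48, 57, 58, 58, 56, 56, 85, 217, 250, 239, 248, 233, 119, 58, 57, 57, 57, 58, 53, 40, 37, 38, 43]
310 [68, 47, 47, 46, 44, 37, 36, 39, 49, 58, 59, 58, 55, 58, 157, 251, 253, 208, 249, 253, 229, 73, 56, 57, 57, 57, 54, 40, 37, 38, 42]
312 [61, 48, 47, 47, 44, 38, 36, 38, 47, 59, 63, 60, 56, 62, 188, 253, 253, 201, 247, 254, 250, 91, 56, 59, 59, 59, 54, 40, 37, 38, 41]
314 [57, 50, 49, 49, 46, 40, 39, 39, 49, 58, 62, 65, 60, 61, 168, 252, 253, 193, 243, 253, 239, 80, 59, 65, 62, 61, 56, 43, 40, 40, 42]
316 [90, 88, 87, 88, 86, 84, 84, 83, 87, 88, 88, 89, 88, 89, 118, 212, 232, 154, 199, 225, 151, 90, 88, 89, 90, 88, 88, 84, 84, 86, 85]
300 [2.5 0.1]
305 [-0.1  0.1]
310 [-2.8  0.1]
```

```bash
python3 - <<'E'
from meas import *
M=pickle.load(open("pics/w11.pkl","rb"))
for z in(17,25,32): print(z,onz(M,(308,293),z,True).round(1),onz(M,(342,293),z,True).round(1))
f=np.load("pics/w11.npy"); print([int(v) for v in f[225:300,325].mean(1)]); print(ray(M,(325,230),True)[0], [onz(M,(325,r),32,True)[0].round(1) for r in range(225,300,10)])
E
```

```text
17 [616.7 167.5  17. ] [618.3 188.2  17. ]
25 [613.7 168.1  25. ] [615.2 188.   25. ]
32 [611.  168.7  32. ] [612.5 187.9  32. ]
[169, 105, 72, 91, 131, 154, 171, 179, 183, 182, 176, 171, 181, 197, 206, 208, 208, 208, 208, 209, 208, 208, 207, 208, 207, 208, 208, 208, 207, 208, 207, 208, 207, 208, 208, 208, 208, 208, 208, 208, 207, 208, 207, 208, 208, 208, 208, 208, 207, 207, 206, 206, 206, 205, 206, 206, 206, 206, 207, 205, 207, 206, 206, 206, 206, 204, 188, 143, 85, 51, 40, 37, 37, 36, 36]
[536.38832652 184.11994741 229.23326505] [np.float64(572.8), np.float64(578.3), np.float64(583.8), np.float64(589.5), np.float64(595.2), np.float64(601.0), np.float64(606.9), np.float64(612.9)]
```

```bash
python3 -m crank '[{"grip":0.012,"x":0,"y":-0.001,"z":0.014,"yaw":0},{"grip":0.012,"x":-0.005,"y":-0.001,"z":0.026,"yaw":0},{"grip":0.012,"x":-0.013,"y":-0.001,"z":0.026,"yaw":0},{"grip":0.012,"x":-0.021,"y":-0.001,"z":0.026,"yaw":0},{"grip":0.012,"x":-0.021,"y":-0.001,"z":0.026,"yaw":0}]'; python3 -m crank '[{"grip":0.012,"x":0,"y":0,"z":0,"yaw":0},{"grip":0.012,"x":0,"y":0,"z":0,"yaw":0},{"grip":0.012,"x":0,"y":0,"z":0,"yaw":0},{"grip":0.012,"x":0,"y":0,"z":0.002,"yaw":0},{"grip":0.012,"x":0,"y":0,"z":0.002,"yaw":0}]'; python3 -c "
from h import *
s=state();print(s['ee_pos'],s['ee_rot'],s['force'])"
```

```text
time_s: 15.02
ee_pos: [630.1, 174.5, 46.6]
ee_rot: [180.0, 0.2, 175.5]
force: [1.0, 0.1, 0.1]
gripper_width: 18.1
gripper_force: 25.0
time_s: 15.43
ee_pos: [627.0, 175.2, 43.9]
ee_rot: [-180.0, -0.0, 175.6]
force: [-0.2, 0.1, -0.5]
gripper_width: 18.8
gripper_force: 25.0
[627.02164402 175.17915169  43.9311486 ] [-1.79992815e+02 -1.99066501e-02  1.75575087e+02] [-0.17865739  0.09081231 -0.51786199]
```

```bash
python3 -m crank '[{"grip":0.012,"x":-0.0005,"y":0.0006,"z":0.002,"yaw":0},{"grip":0.012,"x":-0.0005,"y":0.0006,"z":0.004,"yaw":0},{"grip":0.012,"x":-0.0005,"y":0.0006,"z":0.006,"yaw":0},{"grip":0.012,"x":-0.0005,"y":0.0006,"z":0.006,"yaw":0},{"grip":0.012,"x":-0.0005,"y":0.0006,"z":0.006,"yaw":0}]';python3 -m crank '[{"grip":0.012,"x":0,"y":0,"z":0.001,"yaw":0},{"grip":0.012,"x":0,"y":0,"z":0.002,"yaw":0},{"grip":0.012,"x":0,"y":0,"z":0.003,"yaw":0},{"grip":0.012,"x":0,"y":0,"z":0.003,"yaw":0},{"grip":0.012,"x":0,"y":0,"z":0.003,"yaw":0}]'
```

```text
time_s: 15.85
ee_pos: [627.8, 175.7, 37.8]
ee_rot: [-180.0, -0.0, 175.6]
force: [-0.2, -0.2, -0.2]
gripper_width: 18.6
gripper_force: 25.0
time_s: 16.27
ee_pos: [627.9, 175.7, 35.0]
ee_rot: [-180.0, -0.0, 175.6]
force: [0.2, -0.3, 0.7]
gripper_width: 18.3
gripper_force: 25.0
```

```bash
python3 -m crank '[{"grip":0.012,"x":0,"y":0,"z":0.001,"yaw":0},{"grip":0.012,"x":0,"y":0,"z":0.002,"yaw":0},{"grip":0.012,"x":0,"y":0,"z":0.003,"yaw":0},{"grip":0.012,"x":0,"y":0,"z":0.0035,"yaw":0},{"grip":0.012,"x":0,"y":0,"z":0.0035,"yaw":0}]';python3 -m crank '[{"grip":0.03,"x":0,"y":0,"z":0,"yaw":0},{"grip":0.03,"x":0,"y":0,"z":0,"yaw":0},{"grip":0.03,"x":0,"y":0,"z":-0.005,"yaw":0},{"grip":0.03,"x":0.01,"y":0,"z":-0.015,"yaw":0},{"grip":0.03,"x":0.025,"y":0,"z":-0.04,"yaw":0}]'
```

```text
time_s: 16.68
ee_pos: [627.9, 175.7, 31.4]
ee_rot: [-180.0, -0.0, 175.6]
force: [-0.9, -0.0, -0.2]
gripper_width: 18.5
gripper_force: 25.0
time_s: 17.1
ee_pos: [601.3, 177.0, 69.6]
ee_rot: [-179.9, -0.3, 175.5]
force: [0.8, 0.3, -0.2]
gripper_width: 30.0
gripper_force: 0.0
```

```bash
python3 -m crank '[{"grip":0.05,"x":0,"y":0,"z":-0.03,"yaw":0},{"grip":0.05,"x":0,"y":-0.04,"z":-0.04,"yaw":0},{"grip":0.05,"x":0,"y":-0.08,"z":-0.04,"yaw":0},{"grip":0.05,"x":0,"y":-0.12,"z":-0.04,"yaw":0},{"grip":0.05,"x":0,"y":-0.16,"z":-0.04,"yaw":0}]';python3 -m crank '[{"grip":0.05,"x":-0.003,"y":-0.04,"z":0,"yaw":0},{"grip":0.05,"x":-0.006,"y":-0.08,"z":0,"yaw":0.02},{"grip":0.05,"x":-0.009,"y":-0.12,"z":0,"yaw":0.05},{"grip":0.05,"x":-0.012,"y":-0.16,"z":0,"yaw":0.08},{"grip":0.05,"x":-0.0155,"y":-0.2,"z":0,"yaw":0.108}]';python3 -m crank '[{"grip":0.05,"x":-0.005,"y":-0.035,"z":0,"yaw":0},{"grip":0.05,"x":-0.01,"y":-0.07,"z":0,"yaw":0},{"grip":0.05,"x":-0.0154,"y":-0.103,"z":0,"yaw":0},{"grip":0.05,"x":-0.0154,"y":-0.103,"z":0,"yaw":0},{"grip":0.05,"x":-0.0154,"y":-0.103,"z":0,"yaw":0}]'; cat > mt.py <<'E'
from meas import *
t=sys.argv[1]; s=state(); m,f=snap('wrist',t); P=s['ee_pos']; print(P,s['ee_rot'])
h=cv2.cvtColor(f,cv2.COLOR_RGB2HSV); g=cv2.inRange(h,(60,40,50),(95,255,255))|cv2.inRange(h,(0,0,150),(180,60,255))
g[:,:285]=0; g[:,365:]=0; g[:180]=0; g[312:]=0
n,l,st,c=cv2.connectedComponentsWithStats(g)
for i in range(1,n):
    if st[i][4]>40:
        x,y,w,hh,a=st[i]; print(st[i])
        for r in range(y,y+hh,max(1,hh//8)):
            q=np.nonzero(l[r]==i)[0]; print(r,q[0],q[-1],onz(m,(q[0]-.5,r),12,True)[:2].round(1),onz(m,(q[-1]+.5,r),12,True)[:2].round(1))
E
python3 mt.py w12
```

```text
time_s: 17.52
ee_pos: [589.9, 17.0, 113.2]
ee_rot: [180.0, 0.1, 175.6]
force: [0.2, -0.5, 0.2]
gripper_width: 49.8
gripper_force: 0.0
time_s: 17.93
ee_pos: [589.8, -184.0, 112.9]
ee_rot: [180.0, 0.1, 169.3]
force: [0.4, -0.3, -0.1]
gripper_width: 50.3
gripper_force: 0.0
time_s: 18.35
ee_pos: [586.1, -287.9, 112.3]
ee_rot: [180.0, 0.0, 169.2]
force: [-0.2, 1.6, 0.4]
gripper_width: 49.8
gripper_force: 0.0
[ 586.10655046 -287.90255785  112.31353079] [1.79991400e+02 4.05835363e-02 1.69197104e+02]
[309 211  37  18 532]
211 333 334 [ 555.7 -276.6] [ 556.  -275.2]
213 313 341 [ 554.5 -290.6] [ 558.3 -270.6]
215 311 342 [ 555.6 -292.3] [ 559.8 -270.2]
217 309 344 [ 556.7 -294. ] [ 561.5 -269.1]
219 309 345 [ 558.1 -294.2] [ 563.  -268.6]
221 309 345 [ 559.5 -294.5] [ 564.4 -268.9]
223 309 344 [ 560.9 -294.8] [ 565.7 -269.8]
225 310 343 [ 562.5 -294.4] [ 567.  -270.8]
227 318 337 [ 565.  -289.1] [ 567.6 -275.2]
[ 309  236   37   76 2690]
236 310 339 [ 570.3 -296. ] [ 574.3 -275. ]
245 309 345 [ 576.6 -298. ] [ 581.6 -272. ]
254 309 345 [ 583.1 -299.3] [ 588.1 -273.1]
263 309 344 [ 589.7 -300.6] [ 594.7 -275. ]
272 309 344 [ 596.5 -302. ] [ 601.4 -276.2]
281 309 344 [ 603.3 -303.4] [ 608.3 -277.4]
290 309 344 [ 610.2 -304.8] [ 615.2 -278.6]
299 309 344 [ 617.3 -306.3] [ 622.3 -279.9]
308 309 344 [ 624.5 -307.8] [ 629.6 -281.1]
```

```bash
python3 - <<'E'
from meas import *
M=pickle.load(open("pics/w2.pkl","rb")); f=np.load("pics/w2.npy")
d=np.array([.981,-.193])
for r in list(range(184,194))+list(range(276,292)):
    c=int(round(242-(r-190)*10/95)); print(r,c,f[r,c-2:c+3].mean((0)).astype(int).tolist(),onz(M,(c,r),12,True)[:2].round(1),onz(M,(c,r),4,True)[:2].round(1))
for n,a,b in(("scene0",(310,385),328),("side0",(305,375),334)):
    f=np.load(f"pics/{n}.npy"); m=camera_model(n[:-1])
    for r in(b-2,b,b+2): print(n,r,a[0],[int(x) for x in f[r,a[0]:a[1]].max(1)])
    print(onz(m,(a[0],b),12),onz(m,(a[1],b),12))
E
```

```text
184 243 [29, 29, 30] [ 550.4 -281. ] [ 550.9 -282.7]
185 243 [28, 29, 29] [ 551.4 -281. ] [ 552.  -282.8]
186 242 [29, 31, 31] [ 552.4 -282.1] [ 553.  -283.9]
187 242 [32, 39, 36] [ 553.4 -282.1] [ 554.  -283.9]
188 242 [45, 69, 58] [ 554.5 -282.2] [ 555.1 -284. ]
189 242 [69, 119, 99] [ 555.5 -282.2] [ 556.1 -284. ]
190 242 [98, 170, 141] [ 556.5 -282.2] [ 557.2 -284.1]
191 242 [121, 204, 172] [ 557.5 -282.3] [ 558.2 -284.1]
192 242 [135, 222, 189] [ 558.6 -282.3] [ 559.3 -284.2]
193 242 [145, 231, 201] [ 559.6 -282.4] [ 560.3 -284.2]
276 233 [255, 255, 255] [ 648.7 -297.7] [ 651.3 -299.8]
277 233 [254, 254, 254] [ 649.8 -297.8] [ 652.5 -299.9]
278 233 [251, 252, 251] [ 650.9 -297.8] [ 653.6 -300. ]
279 233 [245, 247, 246] [ 652.1 -297.9] [ 654.8 -300.1]
280 233 [239, 241, 241] [ 653.2 -298. ] [ 656.  -300.2]
281 232 [249, 250, 250] [ 654.4 -299.3] [ 657.2 -301.4]
282 232 [234, 236, 237] [ 655.5 -299.4] [ 658.3 -301.5]
283 232 [207, 213, 214] [ 656.7 -299.5] [ 659.5 -301.7]
284 232 [174, 183, 187] [ 657.9 -299.6] [ 660.7 -301.8]
285 232 [139, 151, 159] [ 659.  -299.7] [ 661.9 -301.9
[... 1922 characters left out ...]
, 116, 130, 49, 17, 14, 86, 162, 160, 160, 160, 166, 168, 170, 172, 168, 168, 170, 172, 172, 188, 189, 203, 213, 212, 208, 210, 212, 222, 229, 234, 236, 239, 246, 248, 248, 248, 245, 245, 245, 244, 242, 158, 250, 246, 244, 251, 235, 65, 26, 30, 28, 29, 27, 29, 29, 27, 30, 33]
side0 336 305 [29, 33, 34, 30, 30, 24, 24, 22, 22, 21, 19, 44, 90, 29, 16, 19, 18, 70, 118, 126, 127, 136, 142, 154, 155, 177, 184, 183, 163, 184, 177, 180, 182, 174, 171, 170, 170, 166, 167, 163, 164, 164, 165, 183, 186, 201, 205, 228, 240, 243, 246, 243, 188, 236, 248, 248, 246, 254, 221, 47, 22, 29, 30, 32, 39, 37, 34, 29, 28, 28]
[ 533.18602332 -293.79140099   12.        ] [ 683.50879277 -288.29282609   12.        ]
```

```bash
python3 -m crank '[{"grip":0.05,"x":0.003,"y":0.0015,"z":0.03,"yaw":0},{"grip":0.05,"x":0.003,"y":0.0015,"z":0.06,"yaw":0},{"grip":0.05,"x":0.003,"y":0.0015,"z":0.085,"yaw":0},{"grip":0.05,"x":0.003,"y":0.0015,"z":0.091,"yaw":0},{"grip":0.05,"x":0.003,"y":0.0015,"z":0.091,"yaw":0}]'; python3 -m crank '[{"grip":0.018,"x":0,"y":0,"z":0,"yaw":0},{"grip":0.018,"x":0,"y":0,"z":0,"yaw":0},{"grip":0.018,"x":0,"y":0,"z":0,"yaw":0},{"grip":0.018,"x":0,"y":0,"z":0,"yaw":0},{"grip":0.018,"x":0,"y":0,"z":0,"yaw":0}]' 30; python3 -c "
from h import *
s=state();print(s['ee_pos'],s['ee_rot'],s['gripper_width'])"
```

```text
time_s: 18.82
ee_pos: [582.9, -282.3, 19.0]
ee_rot: [179.9, -0.2, 169.5]
force: [-0.4, -0.2, 1.3]
gripper_width: 49.6
gripper_force: 0.0
time_s: 19.23
ee_pos: [584.8, -284.8, 21.9]
ee_rot: [-180.0, 0.1, 169.4]
force: [0.5, 0.6, 3.5]
gripper_width: 21.6
gripper_force: 30.0
[ 584.75098647 -284.82349151   21.85740703] [-1.79968278e+02  1.26958055e-01  1.69375217e+02] 21.624790155772235
```

```bash
python3 -m crank '[{"grip":0.018,"x":0,"y":0,"z":-0.03,"yaw":0},{"grip":0.018,"x":0,"y":0.01,"z":-0.06,"yaw":-0.02},{"grip":0.018,"x":0.006,"y":0.035,"z":-0.08,"yaw":-0.05},{"grip":0.018,"x":0.012,"y":0.065,"z":-0.08,"yaw":-0.08},{"grip":0.018,"x":0.0185,"y":0.098,"z":-0.08,"yaw":-0.107}]'; python3 -m crank '[{"grip":0.018,"x":0.003,"y":0.04,"z":0,"yaw":0},{"grip":0.018,"x":0.006,"y":0.08,"z":0,"yaw":0},{"grip":0.018,"x":0.009,"y":0.12,"z":0,"yaw":0},{"grip":0.018,"x":0.012,"y":0.16,"z":0,"yaw":0},{"grip":0.018,"x":0.0157,"y":0.2,"z":0,"yaw":0}]'; python3 -m crank '[{"grip":0.018,"x":0,"y":0.04,"z":0,"yaw":0},{"grip":0.018,"x":0.001,"y":0.08,"z":0.015,"yaw":0},{"grip":0.018,"x":0.001,"y":0.082,"z":0.03,"yaw":0},{"grip":0.018,"x":0.001,"y":0.082,"z":0.03,"yaw":0},{"grip":0.018,"x":0.001,"y":0.082,"z":0.03,"yaw":0}]'; python3 - <<'E'
from meas import *
s=state(); m,f=snap('wrist','w13'); P=s['ee_pos']; print(P,s['ee_rot'])
y_=np.radians(s['ee_rot'][2]); R=np.array([[np.cos(y_),np.sin(y_)],[np.sin(y_),-np.cos(y_)]])
zt=P[2]-21.9+12
for r in range(206,312,3):
    c=f[r,285:365].astype(int); print(r,[int(v) for v in c[20:60:4].max(1)],(R.T@(onz(m,(325,r),zt,True)-P)[:2]).round(1))
E
```

```text
time_s: 19.65
ee_pos: [585.0, -185.1, 102.9]
ee_rot: [-179.9, 0.3, 175.5]
force: [0.8, 0.1, -0.6]
gripper_width: 21.5
gripper_force: 30.0
time_s: 20.07
ee_pos: [583.8, 17.5, 101.0]
ee_rot: [180.0, 0.1, 175.5]
force: [0.6, 0.7, -1.1]
gripper_width: 21.7
gripper_force: 30.0
time_s: 20.48
ee_pos: [588.7, 97.7, 70.1]
ee_rot: [-180.0, -0.1, 175.6]
force: [-0.7, -0.3, -0.2]
gripper_width: 21.6
gripper_force: 30.0
[588.72495475  97.65611567  70.14552606] [-1.79951470e+02 -1.02444763e-01  1.75569522e+02]
206 [52, 55, 54, 58, 54, 51, 51, 50, 53, 54] [47.7  0.2]
209 [50, 55, 62, 60, 55, 50, 56, 51, 50, 51] [46.3  0.2]
212 [54, 51, 58, 56, 50, 52, 58, 52, 48, 48] [45.   0.2]
215 [53, 52, 59, 52, 49, 52, 51, 48, 48, 48] [43.6  0.2]
218 [48, 52, 54, 51, 50, 48, 49, 52, 47, 50] [42.2  0.2]
221 [55, 55, 55, 56, 55, 55, 55, 56, 54, 55] [40.8  0.2]
224 [80, 82, 82, 82, 81, 85, 85, 84, 86, 85] [39.4  0.2]
227 [90, 90, 91, 91, 90, 91, 91, 90, 92, 92] [38.   0.2]
230 [63, 63, 62, 64, 63, 62, 64, 62, 63, 63] [36.6  0.2]
233 [51, 50, 50, 50, 50, 49, 51, 50, 51, 51] [35.2  0.2]
236 [54, 58, 58, 57, 56, 60,
[... 984 characters left out ...]
8, 218, 218, 218, 220, 220, 200, 199] [11.8  0.1]
284 [173, 129, 79, 74, 69, 68, 69, 72, 74, 197] [10.3  0.1]
287 [237, 245, 252, 254, 250, 249, 254, 253, 245, 243] [8.8 0.1]
290 [251, 254, 255, 255, 255, 255, 255, 255, 255, 252] [7.2 0.1]
293 [251, 254, 255, 255, 255, 255, 255, 255, 255, 252] [5.7 0.1]
296 [250, 254, 255, 255, 255, 255, 255, 255, 255, 252] [4.1 0.1]
299 [250, 254, 255, 255, 255, 255, 255, 255, 255, 252] [2.6 0.1]
302 [250, 254, 255, 255, 255, 255, 255, 255, 255, 252] [1.  0.1]
305 [249, 254, 255, 255, 255, 255, 255, 255, 255, 252] [-0.6  0.1]
308 [250, 254, 255, 255, 254, 254, 255, 255, 255, 252] [-2.2  0.1]
311 [249, 254, 255, 255, 254, 255, 255, 255, 255, 251] [-3.8  0.1]
```

```bash
python3 - <<'E'
from meas import *
f=np.load("pics/w13.npy"); g=np.load("pics/w12.npy")
for r in range(238,292,2): print(r,f[r,325].tolist(),f[r,316].tolist())
print([ (r,g[r,327].tolist()) for r in range(206,240,3)])
E
```

```text
238 [213, 118, 55] [221, 123, 56]
240 [255, 194, 64] [255, 202, 68]
242 [255, 197, 63] [254, 196, 77]
244 [255, 207, 88] [239, 200, 125]
246 [254, 243, 187] [243, 213, 141]
248 [210, 238, 198] [165, 230, 195]
250 [154, 238, 212] [152, 236, 210]
252 [170, 247, 229] [156, 241, 218]
254 [192, 252, 241] [177, 250, 234]
256 [197, 252, 242] [193, 253, 243]
258 [202, 253, 244] [197, 253, 243]
260 [203, 253, 245] [200, 253, 244]
262 [204, 253, 244] [201, 253, 244]
264 [203, 253, 244] [200, 253, 243]
266 [203, 253, 245] [198, 252, 242]
268 [203, 253, 244] [197, 251, 240]
270 [219, 250, 243] [223, 246, 241]
272 [233, 239, 243] [234, 239, 243]
274 [234, 237, 243] [234, 237, 243]
276 [233, 237, 243] [234, 237, 243]
278 [234, 237, 242] [234, 237, 242]
280 [231, 234, 239] [230, 234, 239]
282 [136, 140, 147] [133, 138, 146]
284 [63, 64, 68] [71, 74, 77]
286 [160, 167, 163] [212, 230, 223]
288 [255, 255, 255] [255, 255, 255]
290 [255, 255, 255] [255, 255, 255]
[(206, [19, 19, 19]), (209, [18, 19, 19]), (212, [36, 55, 47]), (215, [79, 143, 117]), (218, [103, 179, 149]), (221, [119, 199, 166]), (224, [125, 207, 174]), (227, [72, 123, 101]), (230, [23, 24, 23]), (233, [21, 21, 22]), (236, [20, 21, 21]), (239, [231, 235, 230])]
```

```bash
python3 -m crank '[{"grip":0.018,"x":0,"y":-0.0005,"z":0.014,"yaw":0},{"grip":0.018,"x":-0.008,"y":-0.0005,"z":0.026,"yaw":0},{"grip":0.018,"x":-0.017,"y":-0.0005,"z":0.026,"yaw":0},{"grip":0.018,"x":-0.026,"y":-0.0005,"z":0.026,"yaw":0},{"grip":0.018,"x":-0.032,"y":-0.0005,"z":0.026,"yaw":0}]'; python3 -m crank '[{"grip":0.018,"x":0,"y":0,"z":0,"yaw":0},{"grip":0.018,"x":0,"y":0,"z":0,"yaw":0},{"grip":0.018,"x":0,"y":0,"z":0.002,"yaw":0},{"grip":0.018,"x":-0.001,"y":0,"z":0.002,"yaw":0},{"grip":0.018,"x":-0.001,"y":0,"z":0.002,"yaw":0}]'; python3 -c "
from h import *
s=state();print(s['ee_pos'],s['ee_rot'],s['force'])"
```

```text
time_s: 20.95
ee_pos: [623.5, 93.5, 45.2]
ee_rot: [180.0, 0.2, 175.4]
force: [0.0, -0.1, -1.3]
gripper_width: 22.1
gripper_force: 30.0
time_s: 21.37
ee_pos: [622.0, 94.6, 42.5]
ee_rot: [-180.0, -0.0, 175.5]
force: [-0.2, -0.2, -0.6]
gripper_width: 21.6
gripper_force: 30.0
[621.99770218  94.60607249  42.4645969 ] [-1.79993570e+02 -1.84320850e-02  1.75520234e+02] [-0.17961544 -0.16316478 -0.58508526]
```

```bash
python3 -m crank '[{"grip":0.018,"x":-0.0007,"y":0,"z":0.002,"yaw":0},{"grip":0.018,"x":-0.0007,"y":0,"z":0.004,"yaw":0},{"grip":0.018,"x":-0.0007,"y":0,"z":0.005,"yaw":0},{"grip":0.018,"x":-0.0007,"y":0,"z":0.005,"yaw":0},{"grip":0.018,"x":-0.0007,"y":0,"z":0.005,"yaw":0}]';python3 -m crank '[{"grip":0.018,"x":0,"y":0,"z":0.001,"yaw":0},{"grip":0.018,"x":0,"y":0,"z":0.002,"yaw":0},{"grip":0.018,"x":0,"y":0,"z":0.003,"yaw":0},{"grip":0.018,"x":0,"y":0,"z":0.003,"yaw":0},{"grip":0.018,"x":0,"y":0,"z":0.003,"yaw":0}]';python3 -m crank '[{"grip":0.018,"x":0,"y":0,"z":0.001,"yaw":0},{"grip":0.018,"x":0,"y":0,"z":0.002,"yaw":0},{"grip":0.018,"x":0,"y":0,"z":0.002,"yaw":0},{"grip":0.018,"x":0,"y":0,"z":0.002,"yaw":0},{"grip":0.018,"x":0,"y":0,"z":0.002,"yaw":0}]'
```

```text
time_s: 21.78
ee_pos: [623.0, 94.6, 38.2]
ee_rot: [180.0, 0.0, 175.5]
force: [-2.1, 0.1, 3.5]
gripper_width: 22.1
gripper_force: 30.0
time_s: 22.2
ee_pos: [622.3, 94.7, 35.1]
ee_rot: [180.0, -0.1, 175.5]
force: [-3.7, 0.1, 6.5]
gripper_width: 21.8
gripper_force: 30.0
time_s: 22.62
ee_pos: [622.3, 94.6, 33.1]
ee_rot: [180.0, -0.1, 175.5]
force: [-4.7, 0.1, 5.9]
gripper_width: 21.8
gripper_force: 30.0
```

```bash
python3 -m crank '[{"grip":0.018,"x":0,"y":0,"z":-0.007,"yaw":0},{"grip":0.018,"x":0.002,"y":0,"z":-0.007,"yaw":0},{"grip":0.018,"x":0.002,"y":0,"z":-0.007,"yaw":0},{"grip":0.018,"x":0.002,"y":0,"z":-0.003,"yaw":0},{"grip":0.018,"x":0.002,"y":0,"z":-0.003,"yaw":0}]';python3 -m crank '[{"grip":0.018,"x":0,"y":0,"z":0.001,"yaw":0},{"grip":0.018,"x":0,"y":0,"z":0.002,"yaw":0},{"grip":0.018,"x":0,"y":0,"z":0.003,"yaw":0},{"grip":0.018,"x":0,"y":0,"z":0.003,"yaw":0},{"grip":0.018,"x":0,"y":0,"z":0.003,"yaw":0}]'
```

```text
time_s: 23.03
ee_pos: [620.4, 94.5, 34.5]
ee_rot: [-180.0, -0.1, 175.5]
force: [-0.3, 0.5, -1.2]
gripper_width: 22.0
gripper_force: 30.0
time_s: 23.45
ee_pos: [620.5, 94.7, 33.0]
ee_rot: [-180.0, -0.0, 175.5]
force: [-3.6, -0.7, 4.8]
gripper_width: 21.9
gripper_force: 30.0
```

```bash
python3 -m crank '[{"grip":0.034,"x":0,"y":0,"z":-0.001,"yaw":0},{"grip":0.034,"x":0,"y":0,"z":-0.001,"yaw":0},{"grip":0.034,"x":0,"y":0,"z":-0.006,"yaw":0},{"grip":0.034,"x":0.01,"y":0,"z":-0.016,"yaw":0},{"grip":0.034,"x":0.025,"y":0,"z":-0.04,"yaw":0}]';python3 -m crank '[{"grip":0.034,"x":0,"y":0,"z":-0.03,"yaw":0},{"grip":0.034,"x":0,"y":0,"z":-0.06,"yaw":0},{"grip":0.034,"x":-0.02,"y":0,"z":-0.1,"yaw":0},{"grip":0.034,"x":-0.05,"y":0,"z":-0.14,"yaw":0},{"grip":0.034,"x":-0.05,"y":0,"z":-0.14,"yaw":0}]';python3 -m crank '[{"grip":0.034,"x":0,"y":0,"z":0,"yaw":0},{"grip":0.034,"x":0,"y":0,"z":0,"yaw":0},{"grip":0.034,"x":0,"y":0,"z":0,"yaw":0},{"grip":0.034,"x":0,"y":0,"z":0,"yaw":0},{"grip":0.034,"x":0,"y":0,"z":0,"yaw":0}]'; python3 - <<'E'
from meas import *
s=state(); m,f=snap('wrist','w14'); P=s['ee_pos']; print(P,ray(m,(320,240))[0])
for y,z in((93,19),):
  for x in range(586,712,3):
    yy=92.5-(x-645.3)*.0785
    # project fisheye
    c=np.array(m["R"])@np.array([x,yy,z])+np.array(m["t"]); th=np.arctan2(np.hypot(*c[:2]),c[2]); K=m["intrinsics"]; d=c[:2]/np.hypot(*c[:2])*th*K[0][0]; u,v=d+[K[0][2],K[1][2]]
    print(x,u.round(),v.round(),f[int(round(v)),int(round(u))].tolist())
E
```

```text
time_s: 23.87
ee_pos: [594.6, 96.3, 70.7]
ee_rot: [-179.9, -0.3, 175.5]
force: [-0.4, -0.1, 1.5]
gripper_width: 33.8
gripper_force: 0.0
time_s: 24.28
ee_pos: [650.3, 92.8, 220.2]
ee_rot: [179.9, 0.8, 175.5]
force: [1.6, -0.2, 1.0]
gripper_width: 34.0
gripper_force: 0.0
time_s: 24.7
ee_pos: [644.5, 92.7, 211.0]
ee_rot: [-180.0, -0.2, 175.5]
force: [0.7, -0.1, -1.4]
gripper_width: 34.2
gripper_force: 0.0
[644.51178565  92.71468058 211.04082591] [575.10266061  98.40987037 369.0496113 ]
586 325.0 169.0 [143, 148, 156]
589 325.0 173.0 [121, 148, 144]
592 325.0 176.0 [102, 179, 147]
595 325.0 179.0 [110, 185, 154]
598 325.0 182.0 [108, 179, 150]
601 325.0 185.0 [44, 57, 53]
604 325.0 189.0 [34, 35, 38]
607 325.0 192.0 [86, 90, 89]
610 325.0 195.0 [239, 243, 239]
613 325.0 198.0 [242, 246, 242]
616 325.0 201.0 [240, 244, 241]
619 325.0 204.0 [184, 208, 195]
622 325.0 207.0 [213, 228, 219]
625 325.0 211.0 [198, 218, 206]
628 325.0 214.0 [211, 227, 216]
631 325.0 217.0 [234, 240, 235]
634 325.0 220.0 [176, 201, 188]
637 325.0 223.0 [213, 228, 218]
640 325.0 226.0 [180, 205, 191]
643 325.0 229.0 [182, 206, 193]
646 325.0 232.0 [215, 229, 220]
649 325.0 235.0 [193, 214, 202]
652 325.0 238.0 [229, 236, 231]
655 325.0 241.0 [182, 207, 193]
658 325.0 245.0 [219, 230, 223]
661 325.0 248.0 [189, 213, 199]
664 325.0 251.0 [200, 220, 208]
667 325.0 254.0 [239, 243, 239]
670 325.0 257.0 [241, 244, 240]
673 325.0 259.0 [240, 244, 240]
676 325.0 262.0 [235, 237, 235]
679 325.0 265.0 [233, 235, 233]
682 325.0 268.0 [233, 234, 233]
685 325.0 271.0 [229, 231, 227]
688 325.0 274.0 [239, 241, 236]
691 325.0 277.0 [240, 242, 238]
694 325.0 280.0 [232, 236, 231]
697 325.0 283.0 [165, 170, 173]
700 325.0 286.0 [143, 145, 152]
703 325.0 288.0 [198, 139, 120]
706 325.0 291.0 [110, 62, 39]
709 325.0 294.0 [48, 47, 51]
```

```bash
cat > prof.py <<'E'
from meas import *
def prof(t,off,z,x0,x1,st=2,seat=(645.3,92.5)):
    m=pickle.load(open(f"pics/{t}.pkl","rb")); f=np.load(f"pics/{t}.npy"); K=m["intrinsics"]; o=[]
    for s in np.arange(x0,x1,st):
        X=np.array([seat[0]+s*.997+off*.0785,seat[1]-s*.0785+off*.997,z])
        c=np.array(m["R"])@X+np.array(m["t"]); th=np.arctan2(np.hypot(*c[:2]),c[2]); u,v=c[:2]/np.hypot(*c[:2])*th*K[0][0]+[K[0][2],K[1][2]]
        u,v=int(round(u)),int(round(v)); o.append(f"{s:.0f}:"+",".join(map(str,f[v,u]))) if 0<=u<640 and 0<=v<480 else 0
    print(t,off,z," ".join(o))
if __name__=="__main__":
    prof("w14",28,17,-84,60); prof("w14",0,17,-84,-40); prof("w14",0,27,-62,60)
E
python3 prof.py
python3 - <<'E'
from meas import *
# scene/side tube pictures for height
ms,fs=snap('scene','sc14'); md,fd=snap('side','sd14')
def pr(m,X): c=np.array(m["R"])@np.array(X,float)+np.array(m["t"]); c=np.array(m["intrinsics"])@c; return (c[:2]/c[2])
for n,m,f in(("sc",ms,fs),("sd",md,fd)):
    for s in(-46,-20,0,20,40):
        X=(645.3+s*.997,92.5-s*.0785,31); u,v=pr(m,X).round().astype(int); print(n,s,u,v,[f[r,u].tolist() for r in range(v-10,v+14,1)])
E
```

```text
w14 28 17 -84:26,26,28 -82:21,21,22 -80:20,21,21 -78:74,39,24 -76:231,122,36 -74:247,144,41 -72:211,123,78 -70:152,145,149 -68:145,150,157 -66:144,148,158 -64:143,148,156 -62:143,148,155 -60:143,148,156 -58:141,146,155 -56:141,146,154 -54:131,136,144 -52:142,148,156 -50:143,148,156 -48:144,149,157 -46:142,148,155 -44:142,147,156 -42:142,146,156 -40:141,146,154 -38:141,145,154 -36:141,146,154 -34:141,146,153 -32:141,146,154 -30:142,147,155 -28:141,147,155 -26:141,145,155 -24:138,144,152 -22:99,102,109 -20:40,40,43 -18:34,33,34 -16:33,32,34 -14:32,33,36 -12:32,33,36 -10:32,33,35 -8:31,32,34 -6:31,32,34 -4:33,33,37 -2:33,34,36 0:32,32,35 2:31,32,36 4:32,31,35 6:32,32,34 8:32,32,33 10:32,32,34 12:31,32,34 14:31,32,35 16:30,30,33 18:45,46,50 20:97,101,108 22:138,143,151 24:141,146,153 26:140,145,153 28:140,145,152 30:140,145,152 32:139,144,152 34:139,145,153 36:137,142,152 38:138,142,153 40:136,142,151 42:138,143,152 44:139,144,153 46:139,143,153 48:139,143,151 50:132,136,144 52:140,144,152 54:139,145,152 56:142,145,151 58:202,139,116
w14 0 17 -84:31,31,34 -82:21,21,22 -80:21,21,21 -78:94
[... 4445 characters left out ...]
40], [41, 43, 46], [62, 63, 67], [74, 76, 80], [83, 90, 90], [135, 146, 139], [187, 193, 185], [162, 180, 170], [103, 146, 129], [71, 129, 107], [74, 129, 108], [76, 127, 107], [86, 122, 108], [97, 110, 107], [99, 100, 105], [100, 101, 107], [101, 103, 108], [97, 99, 104], [94, 95, 101], [130, 129, 130]]
sd 40 367 232 [[244, 138, 56], [244, 138, 56], [244, 139, 57], [245, 139, 57], [249, 145, 58], [255, 156, 63], [248, 139, 56], [206, 106, 42], [224, 118, 47], [236, 127, 51], [196, 102, 39], [211, 109, 43], [209, 106, 40], [213, 106, 36], [215, 121, 63], [183, 155, 131], [164, 174, 173], [138, 145, 144], [99, 102, 107], [93, 95, 101], [96, 97, 102], [96, 98, 102], [91, 92, 97], [82, 83, 87]]
```

The front end of the tube is resting about 2 mm onto the front foam while its far end is down. I'll regrip it, move it about 3 mm toward the hinge and let it drop.

```bash
python3 -m crank '[{"grip":0.036,"x":0.02,"y":0,"z":0.01,"yaw":0},{"grip":0.036,"x":0.04,"y":0,"z":0.04,"yaw":0},{"grip":0.036,"x":0.044,"y":0,"z":0.08,"yaw":0},{"grip":0.036,"x":0.044,"y":0,"z":0.12,"yaw":0},{"grip":0.036,"x":0.044,"y":0,"z":0.145,"yaw":0}]';python3 -m crank '[{"grip":0.036,"x":0,"y":0,"z":0.01,"yaw":0},{"grip":0.036,"x":0,"y":0,"z":0.02,"yaw":0},{"grip":0.036,"x":-0.006,"y":0,"z":0.025,"yaw":0},{"grip":0.036,"x":-0.014,"y":0,"z":0.03,"yaw":0},{"grip":0.036,"x":-0.014,"y":0,"z":0.031,"yaw":0}]'; python3 -m crank '[{"grip":0.036,"x":0,"y":0,"z":0,"yaw":0},{"grip":0.018,"x":0,"y":0,"z":0,"yaw":0},{"grip":0.018,"x":0,"y":0,"z":0,"yaw":0},{"grip":0.018,"x":0,"y":0,"z":0,"yaw":0},{"grip":0.018,"x":0,"y":0,"z":0,"yaw":0}]' 20
```

```text
time_s: 25.27
ee_pos: [599.4, 95.9, 64.2]
ee_rot: [-179.9, -0.3, 175.5]
force: [0.3, -0.4, -0.6]
gripper_width: 36.1
gripper_force: 0.0
time_s: 25.68
ee_pos: [619.1, 95.1, 37.3]
ee_rot: [180.0, 0.3, 175.5]
force: [-0.2, -0.7, 0.7]
gripper_width: 36.0
gripper_force: 0.0
time_s: 26.1
ee_pos: [616.2, 95.1, 37.2]
ee_rot: [180.0, 0.1, 175.5]
force: [-0.2, 0.2, 1.3]
gripper_width: 22.0
gripper_force: 20.0
```

Now slide it +3 mm along the case x axis, then press down a little.

```bash
python3 -m crank '[{"grip":0.018,"x":-0.001,"y":0,"z":0,"yaw":0},{"grip":0.018,"x":-0.002,"y":0,"z":0,"yaw":0},{"grip":0.018,"x":-0.003,"y":0,"z":0,"yaw":0},{"grip":0.018,"x":-0.003,"y":0,"z":0,"yaw":0},{"grip":0.018,"x":-0.003,"y":0,"z":0,"yaw":0}]'; python3 -m crank '[{"grip":0.018,"x":0,"y":0,"z":0.001,"yaw":0},{"grip":0.018,"x":0,"y":0,"z":0.002,"yaw":0},{"grip":0.018,"x":0,"y":0,"z":0.003,"yaw":0},{"grip":0.018,"x":0,"y":0,"z":0.004,"yaw":0},{"grip":0.018,"x":0,"y":0,"z":0.004,"yaw":0}]'
```

```text
time_s: 26.52
ee_pos: [619.3, 94.8, 36.6]
ee_rot: [180.0, 0.0, 175.5]
force: [-0.1, -0.0, 1.7]
gripper_width: 22.2
gripper_force: 20.0
time_s: 26.93
ee_pos: [618.9, 94.8, 32.4]
ee_rot: [180.0, -0.0, 175.5]
force: [-2.0, 0.4, 3.1]
gripper_width: 21.6
gripper_force: 20.0
```

```bash
python3 -m crank '[{"grip":0.018,"x":0,"y":0,"z":0.001,"yaw":0},{"grip":0.018,"x":0,"y":0,"z":0.001,"yaw":0},{"grip":0.034,"x":0,"y":0,"z":0.001,"yaw":0},{"grip":0.034,"x":0,"y":0,"z":0.001,"yaw":0},{"grip":0.034,"x":0,"y":0,"z":0.001,"yaw":0}]';python3 -m crank '[{"grip":0.034,"x":0.005,"y":0,"z":-0.015,"yaw":0},{"grip":0.034,"x":0.022,"y":0,"z":-0.04,"yaw":0},{"grip":0.034,"x":0.022,"y":0,"z":-0.08,"yaw":0},{"grip":0.034,"x":0.02,"y":0,"z":-0.12,"yaw":0},{"grip":0.034,"x":0.01,"y":0,"z":-0.16,"yaw":0}]';python3 -m crank '[{"grip":0.034,"x":-0.015,"y":0,"z":-0.015,"yaw":0},{"grip":0.034,"x":-0.03,"y":0,"z":-0.015,"yaw":0},{"grip":0.034,"x":-0.035,"y":0,"z":-0.015,"yaw":0},{"grip":0.034,"x":-0.035,"y":0,"z":-0.015,"yaw":0},{"grip":0.034,"x":-0.035,"y":0,"z":-0.015,"yaw":0}]'; cat > fin.py <<'E'
from prof import *
t=sys.argv[1]
s=state(); m,f=snap('wrist',t); print(s['ee_pos'])
prof(t,28,17,-58,56,1.5); prof(t,0,20,-64,60,1.5); 
ms,fs=snap('scene',t+'s'); md,fd=snap('side',t+'d')
def pr(m,X): c=np.array(m["R"])@np.array(X,float)+np.array(m["t"]); c=np.array(m["intrinsics"])@c; return (c[:2]/c[2])
for n,m,f in(("sc",ms,fs),("sd",md,fd)):
    for q in(-30,-20,-10,0,10,20,30):
        u,v=pr(m,(645.3+q*.997,92.5-q*.0785,31)); ui,vi=int(round(u)),int(round(v)); col=f[vi-8:vi+12,ui].astype(int)
        gi=np.nonzero((col[:,1]-col[:,0])>15)[0]; print(n,q,"v",v.round(1),"green rows rel",(gi+vi-8-v).round(1)[[0,-1]] if len(gi) else None)
E
python3 fin.py w15
```

```text
time_s: 27.35
ee_pos: [619.2, 94.6, 31.3]
ee_rot: [-180.0, 0.0, 175.5]
force: [0.6, 0.3, 1.0]
gripper_width: 33.6
gripper_force: 0.4
time_s: 27.77
ee_pos: [606.9, 95.8, 194.1]
ee_rot: [180.0, -0.1, 175.5]
force: [1.9, 0.5, 0.0]
gripper_width: 34.0
gripper_force: 0.0
time_s: 28.18
ee_pos: [642.6, 92.8, 205.5]
ee_rot: [-180.0, -0.2, 175.5]
force: [0.2, 0.3, 0.7]
gripper_width: 33.8
gripper_force: 0.0
[642.63987715  92.826707   205.5387005 ]
w15 28 17 -58:145,149,158 -56:143,148,156 -55:140,145,153 -54:136,141,150 -52:146,151,159 -50:146,150,158 -49:146,151,159 -48:146,151,159 -46:146,151,159 -44:145,149,159 -43:144,148,157 -42:144,149,157 -40:144,149,157 -38:143,148,156 -37:145,149,157 -36:145,150,158 -34:145,150,157 -32:143,149,157 -31:143,148,156 -30:143,148,156 -28:142,147,156 -26:143,147,157 -25:142,146,156 -24:136,140,149 -22:117,121,128 -20:52,53,57 -19:35,35,36 -18:34,33,36 -16:35,36,38 -14:33,33,35 -13:33,34,36 -12:33,34,37 -10:32,34,35 -8:32,34,35 -7:33,35,36 -6:32,32,35 -4:34,34,37 -2:33,33,36 -1:34,34,36 0:32,33,35 2:33,32,36 4:34,32,35 5:32,32,34 6:32,31,34 8:31,32,34 10:30
[... 1545 characters left out ...]
42,244,240 46:244,246,242 47:244,246,242 48:243,245,242 50:240,243,238 52:235,238,233 53:182,187,188 54:152,157,164 56:142,147,155 58:142,146,153 59:150,144,146
sc -30 v 235.6 green rows rel [2.4 7.4]
sc -20 v 235.6 green rows rel [2.4 7.4]
sc -10 v 235.6 green rows rel [2.4 7.4]
sc 0 v 235.6 green rows rel [2.4 7.4]
sc 10 v 235.6 green rows rel [2.4 7.4]
sc 20 v 235.6 green rows rel [2.4 7.4]
sc 30 v 235.6 green rows rel None
sd -30 v 230.4 green rows rel [1.6 6.6]
sd -20 v 230.7 green rows rel [2.3 7.3]
sd -10 v 230.9 green rows rel [0.1 8.1]
sd 0 v 231.1 green rows rel [2.9 7.9]
sd 10 v 231.4 green rows rel [2.6 7.6]
sd 20 v 231.6 green rows rel [2.4 7.4]
sd 30 v 231.9 green rows rel None
```

The tube now lies level in its pocket. Now the lid: close the fingers, go behind the lid and sweep it down along its arc.

```bash
python3 -m crank '[{"grip":0.0,"x":-0.03,"y":0,"z":-0.005,"yaw":0},{"grip":0.0,"x":-0.058,"y":0,"z":-0.005,"yaw":0},{"grip":0.0,"x":-0.058,"y":0,"z":-0.005,"yaw":0},{"grip":0.0,"x":-0.058,"y":0,"z":0.015,"yaw":0},{"grip":0.0,"x":-0.058,"y":0,"z":0.029,"yaw":0}]' 20 && python3 -m crank '[{"grip":0.0,"x":0,"y":0,"z":0,"yaw":0},{"grip":0.0,"x":0,"y":0,"z":0,"yaw":0},{"grip":0.0,"x":0.006,"y":0,"z":0,"yaw":0},{"grip":0.0,"x":0.014,"y":0,"z":0,"yaw":0},{"grip":0.0,"x":0.02,"y":0,"z":0,"yaw":0}]'
```

```text
time_s: 28.75
ee_pos: [701.2, 88.3, 176.5]
ee_rot: [-180.0, -0.1, 175.5]
force: [-0.9, 0.3, -0.9]
gripper_width: 3.8
gripper_force: 0.0
time_s: 29.17
ee_pos: [681.0, 90.1, 178.8]
ee_rot: [180.0, 0.1, 175.5]
force: [-0.9, -0.4, -0.5]
gripper_width: 0.3
gripper_force: 0.0
```

```bash
python3 -m crank '[{"grip":0.0,"x":0.012,"y":0,"z":0.008,"yaw":0},{"grip":0.0,"x":0.0236,"y":0,"z":0.0155,"yaw":0},{"grip":0.0,"x":0.035,"y":0,"z":0.025,"yaw":0},{"grip":0.0,"x":0.0454,"y":0,"z":0.0335,"yaw":0},{"grip":0.0,"x":0.055,"y":0,"z":0.044,"yaw":0}]'
```

```text
time_s: 29.58
ee_pos: [626.9, 94.4, 135.2]
ee_rot: [180.0, 0.3, 175.5]
force: [1.3, 0.3, -0.4]
gripper_width: -0.3
gripper_force: 0.7
```

```bash
cat > lid.py <<'E'
from h import *
for n in("scene","side"):
    f=grab_frame(n); h=cv2.cvtColor(f,cv2.COLOR_RGB2HSV); k=cv2.inRange(h,(5,150,100),(24,255,255)); k[:150]=0; k[290:]=0; k[:,:300]=0; k[:,400:]=0
    nn,l,st,c=cv2.connectedComponentsWithStats(k); print(n,[s.tolist() for s in st[1:] if s[4]>60])
    z=np.load(f"pics/{n}0.npy"); h=cv2.cvtColor(z,cv2.COLOR_RGB2HSV); k=cv2.inRange(h,(5,150,100),(24,255,255)); k[:150]=0; k[290:]=0; k[:,:300]=0; k[:,400:]=0
    nn,l,st,c=cv2.connectedComponentsWithStats(k); print(" start",[s.tolist() for s in st[1:] if s[4]>60])
E
python3 lid.py
```

```text
scene [[310, 187, 65, 83, 2663]]
 start [[310, 172, 67, 98, 1952]]
side [[320, 191, 62, 79, 3037]]
 start [[320, 168, 63, 102, 2356]]
```

```bash
python3 -m crank '[{"grip":0.0,"x":0.008,"y":0,"z":0.011,"yaw":0},{"grip":0.0,"x":0.0155,"y":0,"z":0.024,"yaw":0},{"grip":0.0,"x":0.021,"y":0,"z":0.036,"yaw":0},{"grip":0.0,"x":0.025,"y":0,"z":0.046,"yaw":0},{"grip":0.0,"x":0.0276,"y":0,"z":0.056,"yaw":0}]'; python3 -m crank '[{"grip":0.0,"x":0.001,"y":0,"z":0.005,"yaw":0},{"grip":0.0,"x":0.002,"y":0,"z":0.01,"yaw":0},{"grip":0.0,"x":0.003,"y":0,"z":0.014,"yaw":0},{"grip":0.0,"x":0.003,"y":0,"z":0.017,"yaw":0},{"grip":0.0,"x":0.003,"y":0,"z":0.019,"yaw":0}]';python3 lid.py
```

```text
time_s: 30.1
ee_pos: [600.0, 96.5, 78.5]
ee_rot: [180.0, 0.1, 175.5]
force: [0.3, -0.5, 1.5]
gripper_width: 0.3
gripper_force: 0.6
time_s: 30.52
ee_pos: [596.5, 96.6, 58.4]
ee_rot: [180.0, -0.0, 175.5]
force: [-0.2, -0.4, 0.8]
gripper_width: 0.5
gripper_force: 0.5
scene [[310, 214, 64, 56, 3053]]
 start [[310, 172, 67, 98, 1952]]
side [[320, 205, 60, 65, 3137]]
 start [[320, 168, 63, 102, 2356]]
```

```bash
python3 -m crank '[{"grip":0.0,"x":0,"y":0,"z":0.001,"yaw":0},{"grip":0.0,"x":0,"y":0,"z":0.002,"yaw":0},{"grip":0.0,"x":0,"y":0,"z":0.003,"yaw":0},{"grip":0.0,"x":0,"y":0,"z":0.003,"yaw":0},{"grip":0.0,"x":0,"y":0,"z":0.003,"yaw":0}]'; python3 -m crank '[{"grip":0.0,"x":0,"y":0,"z":0.001,"yaw":0},{"grip":0.0,"x":0,"y":0,"z":0.002,"yaw":0},{"grip":0.0,"x":0,"y":0,"z":0.002,"yaw":0},{"grip":0.0,"x":0,"y":0,"z":0.002,"yaw":0},{"grip":0.0,"x":0,"y":0,"z":0.002,"yaw":0}]';python3 lid.py
```

```text
time_s: 31.03
ee_pos: [596.9, 96.5, 58.2]
ee_rot: [180.0, 0.1, 175.5]
force: [-4.5, -0.1, 13.9]
gripper_width: 0.6
gripper_force: 7.1
time_s: 31.45
ee_pos: [596.9, 96.5, 58.1]
ee_rot: [180.0, 0.1, 175.5]
force: [-8.1, -1.8, 24.9]
gripper_width: 0.8
gripper_force: 12.4
scene [[310, 214, 64, 56, 3050]]
 start [[310, 172, 67, 98, 1952]]
side [[320, 205, 60, 65, 3136]]
 start [[320, 168, 63, 102, 2356]]
```

The lid has hit a hard stop with the tip at z = 44 mm, which is the height of the shut lid. Retreating and handing in.

```bash
python3 -m crank '[{"grip":0.0,"x":0,"y":0,"z":-0.01,"yaw":0},{"grip":0.0,"x":0,"y":0,"z":-0.04,"yaw":0},{"grip":0.0,"x":0,"y":0,"z":-0.08,"yaw":0},{"grip":0.0,"x":0,"y":0,"z":-0.1,"yaw":0},{"grip":0.0,"x":0,"y":0,"z":-0.1,"yaw":0}]'; python3 -m crank '[{"grip":0.0,"x":0,"y":0,"z":0,"yaw":0},{"grip":0.0,"x":0,"y":0,"z":0,"yaw":0},{"grip":0.0,"x":0,"y":0,"z":0,"yaw":0},{"grip":0.0,"x":0,"y":0,"z":0,"yaw":0},{"grip":0.0,"x":0,"y":0,"z":0,"yaw":0}]'; python3 lid.py; python3 -c "
from workcell import *
print(job_done())"
```

```text
time_s: 31.97
ee_pos: [599.8, 97.0, 159.4]
ee_rot: [179.9, 0.6, 175.5]
force: [0.5, -0.2, 1.1]
gripper_width: 0.3
gripper_force: 0.0
time_s: 32.38
ee_pos: [595.9, 96.5, 152.3]
ee_rot: [-180.0, -0.1, 175.5]
force: [-0.1, -0.1, -0.7]
gripper_width: 0.4
gripper_force: 0.0
scene [[310, 214, 64, 56, 3313]]
 start [[310, 172, 67, 98, 1952]]
side [[320, 203, 60, 67, 3542]]
 start [[320, 168, 63, 102, 2356]]
the job is handed in; nothing more can be done
None
```

The cell, solder tube and terminal block are in their nests, the lid is pressed shut, and the job was handed in at about 32 s. No verdict came back, and I did not re-image the block after releasing it.

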